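Clip in the pipette and bring the ringed spot under its tip

TASK

Set up the spotting stand. First snap the micropipette that lies on the worktop to the left of the large microscope into both spring clips of the sloping stand, tip at the low end, and let go of it; then slide the slide carrier along the worktop until the ringed spot lies right under the pipette's tip. Keep the carrier flat on the worktop all the way, do not let it touch the pipette, and leave everything else where it is.

Things in the scene. Friction and masses are not known exactly. Their poses are not given: they have to be found in the camera images.
- pipette: Micropipette, 226 mm long, 65 to 110 g, lying on its side. Origin on the worktop below its mid-length; y runs along it to the plunger (y = +113 mm), the tip is at y = -113 mm; z up as it lies; centre line 14 mm above the origin. Its grip is a 27 mm round cylinder from y = -18 to +78 mm; below that a shaft tapering from 16 mm to the tip.
- pipette_mid (a point): Point on the pipette's centre line, 30 mm from the origin towards the plunger: the place to grasp, midway between the clips when it is home.
- pipette_tip (a point): The end of the pipette's tip, 143 mm along the centre line from pipette_mid.
- stand: Pipette stand, fixed to the worktop, its place and yaw differ each time. Origin on the worktop straight below the middle of the clip bar. In its frame x points to the back: white foot plate from x = -35 to +75 mm, y = -50 to +50 mm, 10 mm high; column behind the middle.
- clip_bar: The stand's sloping bar carrying two spring clips. Origin 102 mm above the worktop, where pipette_mid belongs. y: along the clips' centre line, 35 degrees up from level and to the back, where the plunger belongs; z: the way the clips open, 35 degrees from vertical, leaning to the robot; x: across the jaws. Bar 20 mm wide, its top 32 mm below the centre line: fingers can straddle it.
- clip_low (a point): Centre of the lower clip, at y = -35 mm of clip_bar on the centre line. Each clip: 9 mm wide, two sprung steel jaws, mouth 21 mm wide between beads 10 mm above the centre line, flared to 40 mm at 16 mm above it. The 27 mm grip snaps in when pushed along -z of clip_bar, 10 to 25 N for both clips, and rests on saddles 13.5 mm below the centre line.
- clip_high (a point): Centre of the upper clip, like the lower one, at y = +35 mm of clip_bar.
- stop (a point): Upper face of the stop below the lower clip, at y = -51 mm of clip_bar: it catches the shoulder of the pipette's grip, with 3 mm play when pipette_mid is at clip_bar's origin. Its top is 10 mm below the centre line.
- carrier: Slide carrier: aluminium plate 120 x 60 x 10 mm, 200 to 350 g, with a white slide on top, lying on the worktop (whose front edge is at x = 0.40 m). Origin at the centre of its underside, x along its length from the knob to the ringed spot.
- spot (a point): Centre of the dark ring, 11 mm across, drawn on the carrier's slide: 35 mm from the carrier's origin along +x, on the top face 10 mm above the worktop.
- microscope_front (a point): Fixed point on the worktop below the foremost part of the large microscope, which stands between the pipette and the stand: it fills x = 0.43 m and beyond, y = 0.07 to 0.27 m, up to 0.41 m high. Pass in front of it.
- knob (a point): Grip point of the carrier's upright square black knob, 16 x 16 mm (sides along the carrier's x and y), from 10 to 47 mm above the worktop, 45 mm from the carrier's origin along -x. This point is 34 mm above the worktop.
- bottle_amber: Bystander: amber round bottle with black cap, 39 mm diameter, 77 mm tall, standing. Origin at the centre of its underside.
- bottle_small: Bystander: white round bottle with a screw cap, 26 mm diameter, 73 mm tall, standing. Origin at the centre of its underside.
- bottle_dropper: Bystander: small round bottle with a rubber dropper bulb, 25 mm diameter, 78 mm tall, standing. Origin at the centre of its underside.
- marker: Bystander: marker pen lying flat, 139 mm long (its y), 14 mm thick. Origin at the centre of its underside.
- tape_roll: Bystander: roll of tape lying flat, 67 mm diameter, 19 mm high. Origin at the centre of its underside.
- timer: Bystander: countdown timer lying flat, 62x66 mm, 18 mm high. Origin at the centre of its underside.
- dish: Bystander: closed round culture dish, 92 mm diameter, 16 mm high. Origin at the centre of its underside.
Mind the look-alikes: they are no part of the job. Of the things shaped like the carrier, the aluminium one is meant.

How it is judged:
On the way, in this order (a step that is already met when the one before it is completed fails the run):
1. the pipette sits in both clips, tip at the low end, and the fingers have let go of it (x of pipette_mid in the frame of clip_bar between -0.004 and 0.004 m and z of pipette_mid in the frame of clip_bar between -0.004 and 0.004 m and y of pipette_mid in the frame of clip_bar between -0.008 and 0.012 m and angle between the y axis of pipette and the y axis of clip_bar, either way round below 0.08 rad and height (world z) of pipette_tip below 0.045 m and contact force between the fingers and pipette below 0.2 N), for 0.3 s.
2. the carrier lies flat with the ringed spot under the pipette's tip (horizontal distance between spot and pipette_tip below 0.005 m and height (world z) of carrier below 0.004 m and angle between carrier's own z axis and vertical below 0.04 rad), for 0.2 s.
At the end, for the whole second after the job is handed in: Pipette home in both clips (centre lines within 4 mm and 0.08 rad, pipette_mid 8 mm below to 12 mm above the middle along the bar, tip low) and let go; carrier flat and still, ringed spot within 5 mm of the tip seen from above; bystanders within 20 mm of their starts (all of step 1 and all of step 2 and linear speed of each of carrier, pipette below 0.01 m/s and distance of each of bottle_amber, bottle_small, bottle_dropper, marker, tape_roll, timer, dish from where it was at the start of the episode below 0.02 m); the robot touches nothing.
It fails at once if the carrier is lifted (more than 10 mm) or tipped (more than 0.15 rad) instead of slid (height (world z) of carrier above 0.01 m or angle between carrier's own z axis and vertical above 0.15 rad).
It fails at once if the carrier touches the pipette (contact force between carrier and pipette above 0.3 N).
It fails at once if a bystander is pushed away by more than 20 mm or knocked over (distance of any of bottle_amber, bottle_small, bottle_dropper, marker, tape_roll, timer, dish from where it was at the start of the episode above 0.02 m or angle between any of bottle_amber, bottle_small, bottle_dropper's own z axis and vertical above 0.6 rad).
It also fails if it takes over 72 s, if anything falls off the work surface, if the arm or the gripper's body presses on something with over 40 N, if the wrist force passes 120 N, or if a joint passes its speed limit or range.

ROBOT

A 6-joint arm with a two-finger parallel gripper is mounted at the origin on a cart in front of the work surface, level with it; the furniture and walls round the work are solid. World frame = base frame: x ahead of the robot, y to its left, z up, the work surface at z = 0. Lengths are in m, angles in rad, forces in N, time in s.
With the tool pointing down it reaches from about 0.275 to 0.825 m from the base axis. Payload 4.9 kg.
Tool frame: the origin (TCP) lies midway between the tips of the shut fingers; the grasp point (between the pads) lies 19 mm behind it; y points along the fingers, x is the direction in which the jaws open and shut, and the axes are right-handed (so a half turn about y gives the same grasp; the last joint's range is limited). The gripper opens to 85 mm and grips with 20 to 120 N. Pads are 22 mm wide; open, the fingers measure 114 mm over their backs; the gripper's body (76 mm by 85 mm) begins 54 mm behind the grasp point. The pads swing forward as they close: fully open they stand 13 mm farther back than shut.
Start: joints at [1.154, 0.326, -0.193, 1.052, 0, 1.437], TCP at [0.153, 0.528, 0.231] pointing down, gripper open.
Joint ranges: [-2.65, 2.65], [-0.97, 1.79], [-1.3, 1.35], [-1.93, 2.1], [-1.47, 1.37], [-3.14, 3.14]. Speed limits (rad/s): [2.57, 2.57, 3.14, 3.14, 3.14, 3.14].

INTERFACE

Orientations are given as a unit quaternion [x, y, z, w].
In Python, from workcell import observe, snapshot, get_calibration, job_done gives the robot as it stands.
- The arm moves only by the shell command python3 -m crank 'ROWS' [FORCE]. ROWS is JSON, a list of rows, each a list of 3 entries, a list of its own where there are three numbers: the shift along the tool's x, y, z each as a share of 0.4 m, from -1 to 1, then the turn about the tool's y as a share of pi rad, from -1 to 1, then the closure, from 0 (fully open) to 1 (shut). In form: [[[dx, dy, dz], yaw, grip], ...]. A call has 1 to 5 rows; each row is the pose to reach, as a shift and turn from the pose commanded when the call began, along the tool's axes at that moment, turning the shorter way round; what a row does not reach only later rows make up. A row lasts 1/8 s, in which the tool goes at most 62.5 mm and 10.7 degrees, less where a joint would pass 70% of its speed; a pose out of reach is approached as far as the arm can. A call with a number of a shift or a turn outside -1 to 1 is refused whole. A call with a gripper value outside its range is refused whole. The fingers move at their own pace and stop on an object; FORCE is the grip in N (left out, the last holds). Time passes only in rows, so rows that repeat a pose let the fingers close. It gives the time, the measured TCP pose, the force and the opening at its end, in the units of the state.
- observe(): the state, without advancing time (a new reading comes with each control period).
- snapshot(name): name is "side" or "top"; returns (picture, depth): 420x560x3 uint8, red, green, blue; 420x560 float32, m along the optical axis (not along the pixel's ray), 0 where there is no reading.
- get_calibration(name): a dict with "fx", "fy", "cx", "cy" (pixels), "T" (4x4, takes a point from camera to world coordinates). Camera axes: x right, y down, z forward; pixel columns grow to the right and rows downward; lengths in m; the calibration is good to about 2 mm. A picture is of the moment at which its call begins. get_calibration takes no time and is no camera call.
- job_done(): hands the job in, once; it reports no verdict.
The state is a dict: "t": time; "qpos": joint angles; "joint_velocities": joint speeds; "effort": joint torques, N m; "position": TCP position; "tool_rot": TCP orientation; "ft_force": force on the tool from outside, world axes, zero at the start; "wrist_torque": the same for the moment, N m; "width": finger opening in m.
Only numpy, scipy, OpenCV 4.12 (cv2) and the standard library are available. Lean on these libraries where they do the work, as an engineer would, in place of code of your own. Each camera call takes 0.05 s, during which the arm holds its last target.

## Working session

There is one attempt and no reset: what is moved stays moved. The work goes in short steps, Python scripts to look and compute and a shell command to move; the robot and the scene stay as the last step left them, time stands still between calls to the robot, and variables do not carry over. Pictures are saved under pics/ and viewed, and the job is handed in when it is done.

```bash
ls; mkdir -p pics; python3 - <<'E'
from workcell import *
import cv2,numpy as np
print(observe())
for n in ("side","top"):
    p,d=snapshot(n); cv2.imwrite(f"pics/{n}0.png",p[:,:,::-1]); np.savez(f"pics/{n}0.npz",p=p,d=d)
    c=get_calibration(n); print(n,{k:(np.round(v,4).tolist()) for k,v in c.items()})
E
```

```text
pics
{'t': 0.0, 'qpos': array([ 1.15380290e+00,  3.26910247e-01, -1.93599057e-01,  1.05197716e+00,
        2.57048933e-05,  1.43658870e+00]), 'joint_velocities': array([ 2.64197598e-03, -6.46514560e-04, -1.09295860e-03,  7.00877772e-04,
        6.11544851e-05,  2.02449731e-03]), 'effort': array([ 2.68384392e-04, -4.43399084e+01,  2.62441760e+01,  1.53677532e-02,
       -2.69468201e-04, -3.95524168e-06]), 'position': array([0.15321719, 0.52762688, 0.23051438]), 'tool_rot': array([ 0.56575494,  0.42402304, -0.42507505, -0.56518759]), 'ft_force': array([-0.49148634,  0.17523325,  0.11843164]), 'wrist_torque': array([ 0.00141722, -0.0019926 ,  0.00025879]), 'width': 0.08548091466793059}
side {'fx': 537.5824, 'fy': 537.5824, 'cx': 279.4615, 'cy': 210.6433, 'T': [[-0.6449, -0.4259, 0.6346, -0.4141], [-0.764, 0.3371, -0.5501, 0.9441], [0.0204, -0.8396, -0.5428, 0.9793], [0.0, 0.0, 0.0, 1.0]]}
top {'fx': 475.3287, 'fy': 475.3287, 'cx': 282.0295, 'cy': 211.5801, 'T': [[0.0155, -0.9894, 0.1442, 0.3359], [-0.9999, -0.0148, 0.0055, 0.0291], [-0.0033, -0.1443, -0.9895, 1.887], [0.0, 0.0, 0.0, 1.0]]}
```

View pics/side0.png

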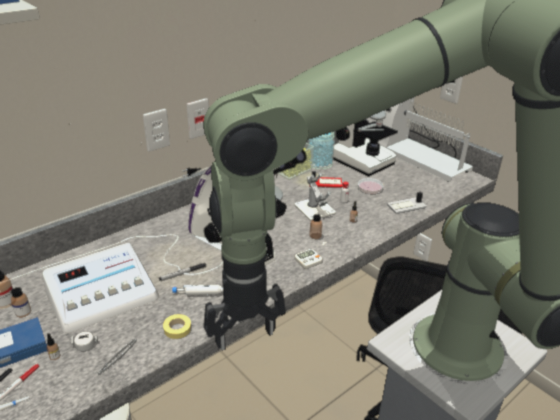

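View pics/top0.png

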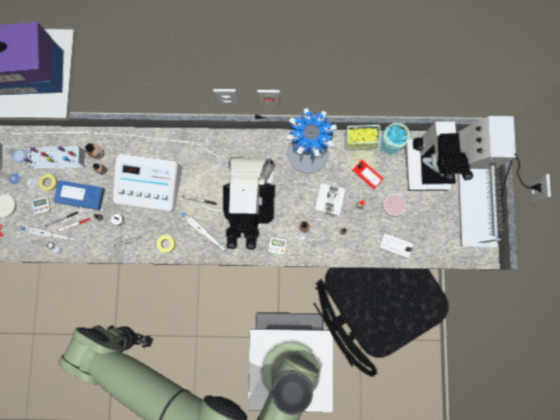

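```bash
python3 - <<'E'
import cv2,numpy as np
p=np.load("pics/top0.npz")["p"][:,:,::-1]
cv2.imwrite("pics/t1.png",cv2.resize(p[150:270,290:450],None,fx=5,fy=5,interpolation=2))
cv2.imwrite("pics/t2.png",cv2.resize(p[150:270,150:310],None,fx=5,fy=5,interpolation=2))
p=np.load("pics/side0.npz")["p"][:,:,::-1]
cv2.imwrite("pics/s1.png",cv2.resize(p[150:290,270:450],None,fx=4.3,fy=4.3,interpolation=2))
cv2.imwrite("pics/s2.png",cv2.resize(p[230:360,130:290],None,fx=4.5,fy=4.5,interpolation=2))
E
```

```text
(no output)
```

View pics/t1.png

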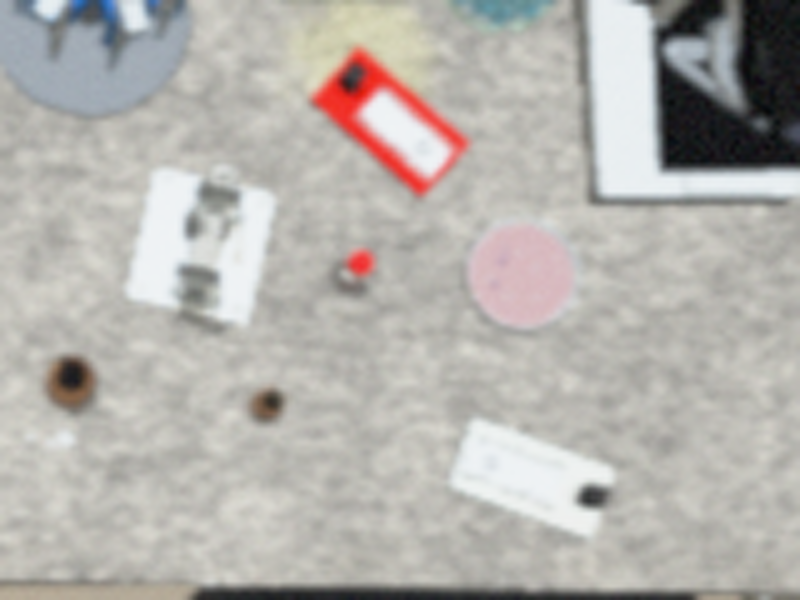

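View pics/t2.png

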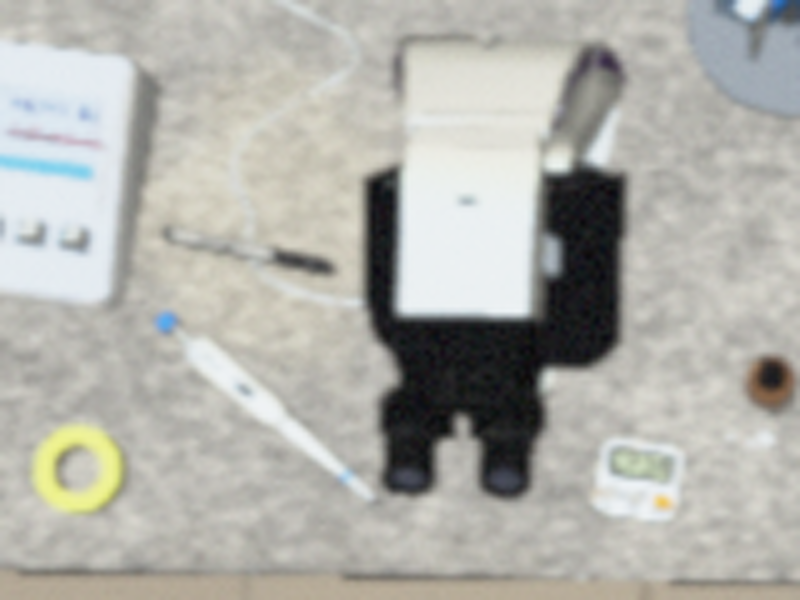

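View pics/s1.png

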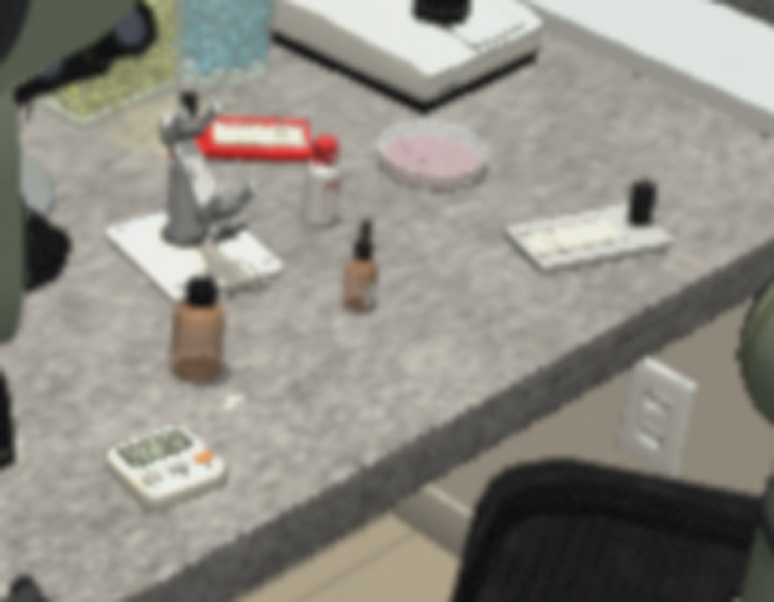

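View pics/s2.png

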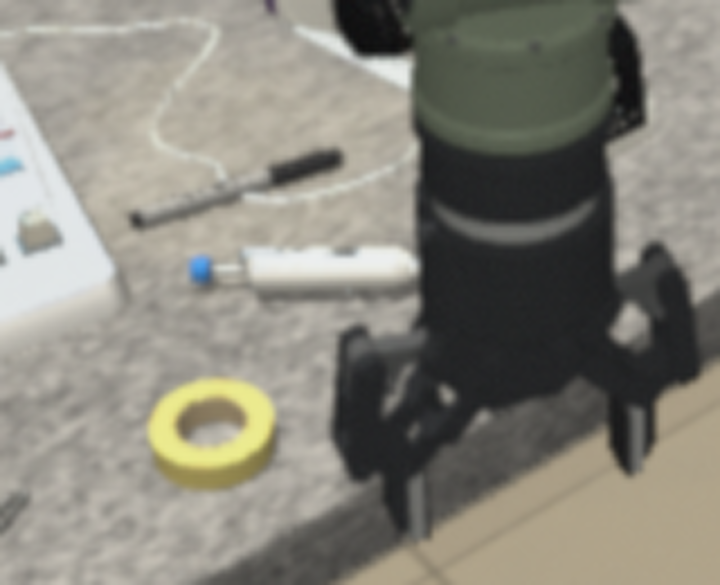

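Look-alikes, by top pixel:
- **Pipette:** the white one with the blue plunger at (203,230), just left of the microscope. The blue/white pen-like thing at (45,233), far left, is the decoy.
- **Carrier:** the aluminium plate with the knob at (397,245). The red plate at (367,174) is the decoy.
- **Stand:** at (330,198).

The crops confirm these choices. Next I measure.

```bash
cat > h.py <<'E'
import numpy as np, cv2
from scipy.spatial.transform import Rotation as R
from workcell import *
def plane(n,uv,z):
    c=get_calibration(n);T=np.array(c["T"]);uv=np.atleast_2d(np.float64(uv))
    d=np.c_[(uv[:,0]-c["cx"])/c["fx"],(uv[:,1]-c["cy"])/c["fy"],np.ones(len(uv))]@T[:3,:3].T
    return T[:3,3]+d*((z-T[2,3])/d[:,2])[:,None]
def proj(n,P):
    c=get_calibration(n);T=np.array(c["T"]);q=(np.atleast_2d(P)-T[:3,3])@T[:3,:3]
    return np.c_[c["cx"]+c["fx"]*q[:,0]/q[:,2],c["cy"]+c["fy"]*q[:,1]/q[:,2]]
def tri(ua,ub):
    A=[];b=[]
    for n,u in (("top",ua),("side",ub)):
        c=get_calibration(n);T=np.array(c["T"])
        d=T[:3,:3]@np.array([(u[0]-c["cx"])/c["fx"],(u[1]-c["cy"])/c["fy"],1]);d/=np.linalg.norm(d)
        M=np.eye(3)-np.outer(d,d);A.append(M);b.append(M@T[:3,3])
    A=np.vstack(A);b=np.hstack(b);return np.linalg.lstsq(A,b,rcond=None)[0]
def shot(n,name):
    p,d=snapshot(n);cv2.imwrite(f"pics/{name}.png",p[:,:,::-1]);np.savez(f"pics/{name}.npz",p=p,d=d);return p,d
def crop(p,x0,y0,x1,y1,f,name): cv2.imwrite(f"pics/{name}.png",cv2.resize(np.ascontiguousarray(p[y0:y1,x0:x1,::-1]),None,fx=f,fy=f,interpolation=2))
def delta(target,yaw=0,o=None):
    # tool-frame shares to bring TCP to target
    o=o or observe();Rm=R.from_quat(o["tool_rot"]).as_matrix()
    return np.round(Rm.T@(np.array(target)-o["position"])/0.4,4),round(yaw/np.pi,4)
E
python3 - <<'E'
from h import *
o=observe();print("tool axes cols\n",np.round(R.from_quat(o["tool_rot"]).as_matrix(),3))
p=np.load("pics/top0.npz")["p"];hsv=cv2.cvtColor(p,cv2.COLOR_RGB2HSV)
# pipette: bright white in box + blue
bx=np.zeros(p.shape[:2],bool);bx[208:255,178:230]=1
blue=bx&(hsv[...,1]>110)&(hsv[...,0]>95)&(hsv[...,0]<125)
gray=p.min(2);w=bx&(gray>200)
v,u=np.nonzero(blue);print("blue",len(u),u.mean(),v.mean(),u.min(),v.min())
n,l,s,cc=cv2.connectedComponentsWithStats(w.astype(np.uint8));i=1+s[1:,4].argmax();print(s[i],cc[i])
v,u=np.nonzero(l==i);P=plane("top",np.c_[u,v],0.014)[:,:2]
c=P.mean(0);U,S,V=np.linalg.svd(P-c);a=V[0];a*=np.sign(a[0]);t=(P-c)@a
print("centroid",c,"axis",a,np.degrees(np.arctan2(a[1],a[0])),"range",t.min(),t.max(), "width",np.ptp((P-c)@V[1]))
v,u=np.nonzero(blue);B=plane("top",np.c_[u,v],0.014)[:,:2];print("blue t",((B-c)@a).min(),((B-c)@a).max(),"off",((B-c)@V[1]).mean())
# width profile
for x in np.arange(-.12,.1,.01):
    m=abs(t-x)<.006
    print(round(x,3),m.sum(),round(np.ptp((P-c)[m]@V[1]),4) if m.any() else 0,end="; ")
E
```

```text
tool axes cols
 [[ 0.279 -0.001 -0.96 ]
 [ 0.96  -0.001  0.279]
 [-0.002 -1.     0.   ]]
blue 8 182.875 213.875 182 213
[186 217  33  28 195] [200.27179487 229.08717949]
centroid [0.53400052 0.36241842] axis [0.62835244 0.77792879] 51.07132690708355 range -0.09285031768403992 0.0754192618384686 width 0.02474623295970743
blue t 0.08952977195875109 0.09832288531862504 off -0.0014361225506180396
-0.12 0 0; -0.11 0 0; -0.1 0 0; -0.09 6 0.006; -0.08 8 0.0085; -0.07 11 0.011; -0.06 10 0.0115; -0.05 13 0.0145; -0.04 12 0.014; -0.03 11 0.012; -0.02 14 0.017; -0.01 17 0.02; -0.0 18 0.0226; 0.01 14 0.0226; 0.02 17 0.0222; 0.03 20 0.0226; 0.04 18 0.0226; 0.05 19 0.0231; 0.06 18 0.0247; 0.07 7 0.0141; 0.08 1 0.0; 0.09 0 0;
```

```bash
python3 - <<'E'
from h import *
def cr(x0,y0,f,pts): return [((x+.5)/f-.5+x0,(y+.5)/f-.5+y0) for x,y in pts]
P=plane("top",cr(150,150,5,[(375,499),(158,316)]),0.014);print(P,np.linalg.norm(P[0]-P[1]),P.mean(0))
# stand: plate corners (z .010) in top crop
S=plane("top",cr(290,150,5,[(153,168),(277,190),(247,326),(124,297)]),0.010);print("stand",S,S.mean(0))
print(np.linalg.norm(S-np.roll(S,-1,0),axis=1))
C=plane("top",cr(290,150,5,[(474,418),(616,466),(591,538),(450,487)]),0.010);print("carrier",C,C.mean(0),np.linalg.norm(C-np.roll(C,-1,0),axis=1))
f=140/32.5
C2=plane("side",cr(270,150,4.3,[(506,228),(640,205),(675,240),(546,268)]),0.010);print("carrier side",C2,C2.mean(0))
S2=plane("side",cr(270,150,4.3,[(106,234),(172,210),(284,266),(185,302)]),0.010);print("stand side",S2)
# bystanders
print("amber",plane("top",cr(290,150,5,[(72,376)]),.07),plane("side",cr(270,150,4.3,[(200,372)]),0.0))
print("dropper",plane("top",cr(290,150,5,[(271,400)]),.07),plane("side",cr(270,150,4.3,[(360,303)]),0.0))
print("timer",plane("top",cr(150,150,5,[(640,480)]),.018))
E
```

```text
[[0.45502045 0.26325454 0.014     ]
 [0.59796909 0.44097652 0.014     ]] 0.22807764932933866 [0.52649477 0.35211553 0.014     ]
stand [[ 0.7271983  -0.11233972  0.01      ]
 [ 0.71064628 -0.2120276   0.01      ]
 [ 0.59992285 -0.18772974  0.01      ]
 [ 0.6218319  -0.08959866  0.01      ]] [ 0.66489983 -0.15042393  0.01      ]
[0.10105267 0.11335813 0.10054708 0.10779255]
carrier [[ 0.52902345 -0.36735463  0.01      ]
 [ 0.49264757 -0.47882432  0.01      ]
 [ 0.43564369 -0.45781327  0.01      ]
 [ 0.47406352 -0.34758282  0.01      ]] [ 0.48284456 -0.41289376  0.01      ] [0.11725484 0.06075282 0.11673404 0.0584082 ]
carrier side [[ 0.52833474 -0.36074191  0.01      ]
 [ 0.48355469 -0.47420779  0.01      ]
 [ 0.4328087  -0.45279991  0.01      ]
 [ 0.47037837 -0.33976431  0.01      ]] [ 0.47876913 -0.40687848  0.01      ]
stand side [[ 0.71953304 -0.10422431  0.01      ]
 [ 0.71376056 -0.16982809  0.01      ]
 [ 0.59915979 -0.18165497  0.01      ]
 [ 0.61032044 -0.08720114  0.01      ]]
amber [[ 0.55061981 -0.0461598   0.07      ]] [[ 0.5470682  -0.04365364  0.        ]]
dropper [[ 0.53437345 -0.19911915  0.07      ]] [[ 0.53659078 -0.20191049  0.        ]]
timer [[0.4728707 0.0547568 0.018    ]]
```

```bash
python3 - <<'E'
from h import *
print(delta((0.545,0.3755,0.15),-np.radians(67.4)))
E
```

```text
(array([-0.0918,  0.2014, -1.0467]), np.float64(-0.3744))
```

```bash
python3 -m crank '[[[-0.05,0,-0.75],-0.374,0],[[-0.05,0,-0.75],-0.374,0],[[-0.05,0,-0.75],-0.374,0],[[-0.05,0,-0.75],-0.374,0],[[-0.05,0,-0.75],-0.374,0]]' 60; python3 -c "
from h import *
o=observe();print(o['position'],o['ft_force'],np.round(R.from_quat(o['tool_rot']).as_matrix(),3));print(delta((0.545,0.3755,0.15)))"
```

```text
t: 0.72
position: [0.4311, 0.4267, 0.2309]
tool_rot: [-0.328, -0.626, 0.626, 0.328]
ft_force: [0.7, 1.7, 0.1]
width: 0.0851
[0.43109273 0.42672334 0.23091178] [0.66151976 1.66971538 0.12052764] [[-0.569 -0.001 -0.822]
 [ 0.822 -0.    -0.569]
 [ 0.    -1.     0.001]]
(array([-0.2674,  0.2021, -0.1614]), 0.0)
```

```bash
python3 -m crank '[[[-0.267,0.1,-0.162],-0.092,0],[[-0.267,0.15,-0.162],-0.092,0],[[-0.267,0.202,-0.162],-0.092,0],[[-0.267,0.202,-0.162],-0.092,0]]'; python3 -c "
from h import *
p,d=shot('side','side1');crop(p,130,60,400,330,2.2,'c1')
p,d=shot('top','top1');crop(p,150,130,310,270,5,'c2')
o=observe();print(o['position'],o['qpos'],R.from_quat(o['tool_rot']).as_matrix()[:2,0])"
```

```text
t: 1.23
position: [0.5423, 0.374, 0.1471]
tool_rot: [-0.236, -0.664, 0.668, 0.239]
ft_force: [0.1, -0.1, 0.2]
width: 0.0855
[0.542752   0.3762315  0.15072836] [ 4.94310593e-01  5.87215499e-01  1.11222629e-02  9.95655537e-01
  3.29464321e-04 -3.94246404e-01] [-0.77616226  0.63053286]
```

View pics/c1.png

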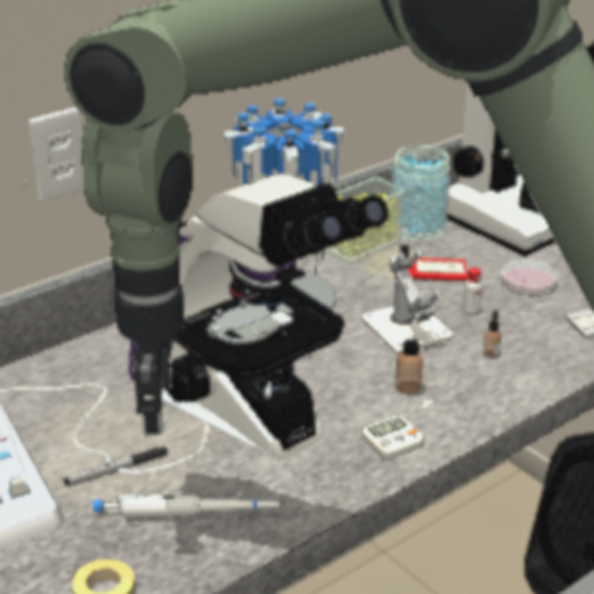

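View pics/c2.png

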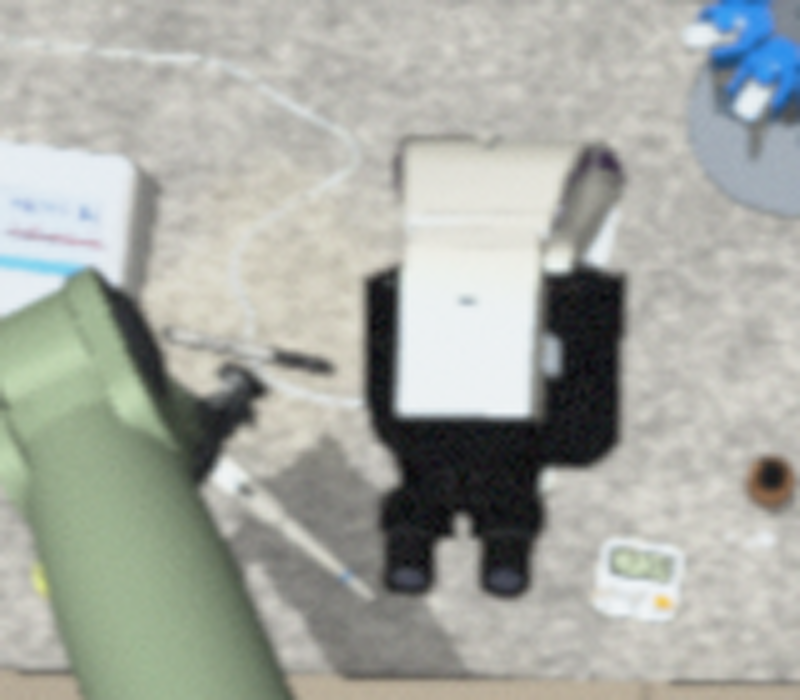

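The pipette is now fully visible in the side view: plunger at crop (95,507), tip at crop (280,505). The arm clears the microscope. I'll cross-check the side measurement against the top one.

```bash
python3 - <<'E'
from h import *
f=2.2
s=[((x+.5)/f-.5+130,(y+.5)/f-.5+60) for x,y in [(280,505),(93,508)]]
P=plane("side",s,0.014);print(P,np.linalg.norm(P[0]-P[1]))
t=[(224.6,249.4),(181.3,212.8)]
a=tri(t[0],s[0]);b=tri(t[1],s[1]);print(a,b,np.linalg.norm(a-b),(a+b)/2)
u=(b-a)/np.linalg.norm(b-a);print(np.degrees(np.arctan2(u[1],u[0])),"mid",a+u*.143)
m=a+u*.143
print(delta((m[0],m[1],0.002)))
E
```

```text
[[0.45388273 0.26498409 0.014     ]
 [0.59190624 0.44520163 0.014     ]] 0.22699967096579
[0.45528106 0.26362547 0.01225261] [0.59880672 0.44191005 0.00748268] 0.22892740919841154 [0.52704389 0.35276776 0.00986765]
51.16465385730863 mid [0.54493467 0.37499132 0.00927306]
(array([-0.0064,  0.3718, -0.0013]), 0.0)
```

```bash
python3 -m crank '[[[0,0.15,-0.001],0,0],[[-0.003,0.25,-0.001],0,0],[[-0.003,0.33,-0.001],0,0],[[-0.003,0.37,-0.001],0,0],[[-0.003,0.37,-0.001],0,0]]' 40 && python3 -m crank '[[[0,0,0],0,1],[[0,0,0],0,1],[[0,0,0],0,1],[[0,0,0],0,1],[[0,0,0],0,1]]' 40; python3 -c "
from h import *
p,d=shot('side','side2');crop(p,140,180,300,320,5,'c3')
"
```

```text
t: 1.95
position: [0.5441, 0.3763, 0.0029]
tool_rot: [-0.236, -0.666, 0.667, 0.236]
ft_force: [-0.0, -0.4, -0.2]
width: 0.0853
t: 2.58
position: [0.5451, 0.3758, 0.0035]
tool_rot: [0.237, 0.667, -0.666, -0.236]
ft_force: [-0.9, -0.5, 6.1]
width: 0.0258
```

View pics/c3.png

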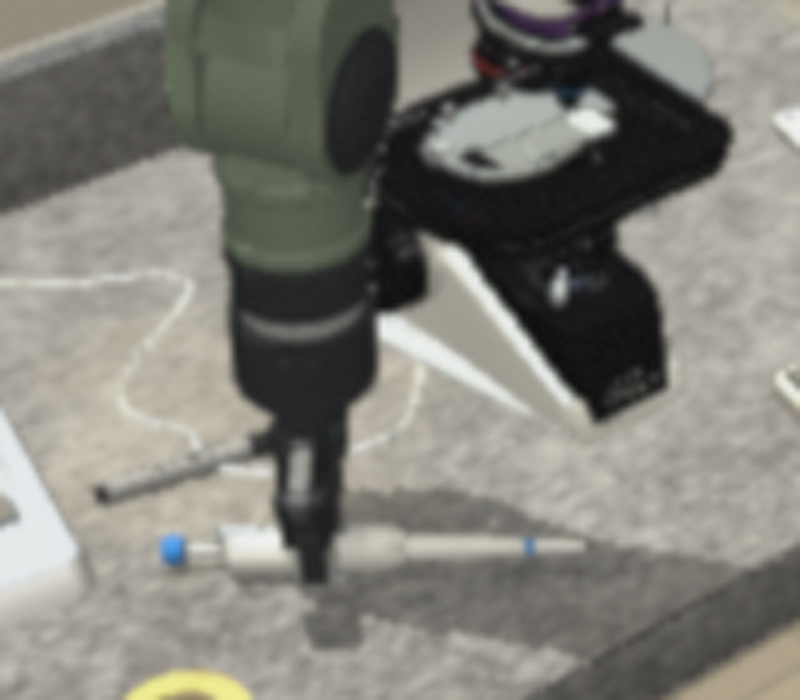

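```bash
python3 -m crank '[[[0,-0.1,0],0,1],[[0,-0.25,0],0,1],[[0,-0.25,0],0,1]]' 60; python3 -c "
from h import *
print(delta((0.345,0.40,0.103)),delta((0.345,0.40,0.05)))"
```

```text
t: 3.0
position: [0.5481, 0.3775, 0.108]
tool_rot: [0.239, 0.669, -0.664, -0.234]
ft_force: [-0.1, 0.2, -1.5]
width: 0.0249
(array([0.4296, 0.0083, 0.2767]), 0.0) (array([0.4301, 0.1408, 0.2779]), 0.0)
```

```bash
python3 -m crank '[[[0.43,0,0.277],0.353,1],[[0.43,0,0.277],0.353,1],[[0.43,0,0.277],0.353,1],[[0.43,0,0.277],0.353,1],[[0.43,0,0.277],0.353,1]]'; python3 -c "
from h import *
o=observe();M=R.from_quat(o['tool_rot']).as_matrix();a=np.degrees(np.arctan2(M[1,0],M[0,0]));print(a,o['position'],'yaw share',(a-77.7)/180);print(delta((0.345,0.40,0.10)))
p,d=shot('side','side3');crop(p,140,180,340,340,4,'c4')"
```

```text
t: 3.62
position: [0.3384, 0.3975, 0.1014]
tool_rot: [-0.513, -0.486, 0.488, 0.513]
ft_force: [1.6, 0.1, -1.3]
width: 0.0249
86.96629277277789 [0.33842288 0.39747405 0.10138489] yaw share 0.05147940429321049
(array([ 0.0072,  0.0034, -0.0161]), 0.0)
```

View pics/c4.png

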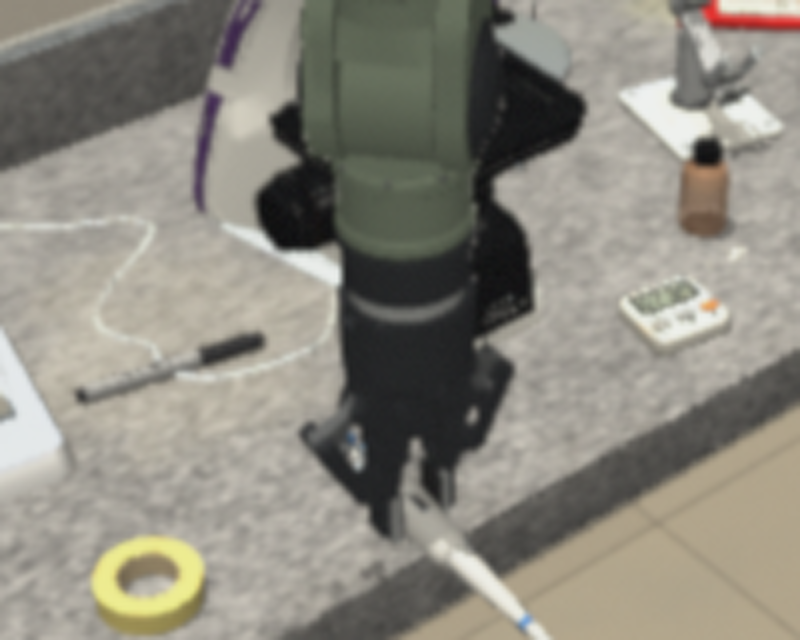

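```bash
python3 -m crank '[[[0,0,-0.0425],0,1],[[0,0.12,-0.0425],0,1],[[0,0.22,-0.0425],0,1],[[0,0.25,-0.0425],0,1],[[0,0.27,-0.0425],0,1]]'; python3 -m crank '[[[0,0.012,0],0,1],[[0,0.024,0],0,1],[[0,0.036,0],0,1],[[0,0.048,0],0,1],[[0,0.048,0],0,1]]'; python3 -c "
from h import *
o=observe();print(o['position'],o['ft_force'],o['wrist_torque'])
p,d=shot('side','side4');crop(p,180,230,380,390,4,'c5')"
```

```text
t: 4.3
position: [0.3565, 0.3963, -0.0057]
tool_rot: [-0.511, -0.486, 0.489, 0.513]
ft_force: [-10.0, -2.9, 13.6]
width: 0.0248
t: 4.92
position: [0.3567, 0.3968, -0.024]
tool_rot: [-0.511, -0.487, 0.489, 0.513]
ft_force: [-8.4, -1.8, 8.8]
width: 0.0251
[ 0.35670104  0.39682978 -0.02400097] [-8.4143146  -1.78827549  8.84163784] [-0.30936185  1.25276219 -0.06430687]
```

View pics/c5.png

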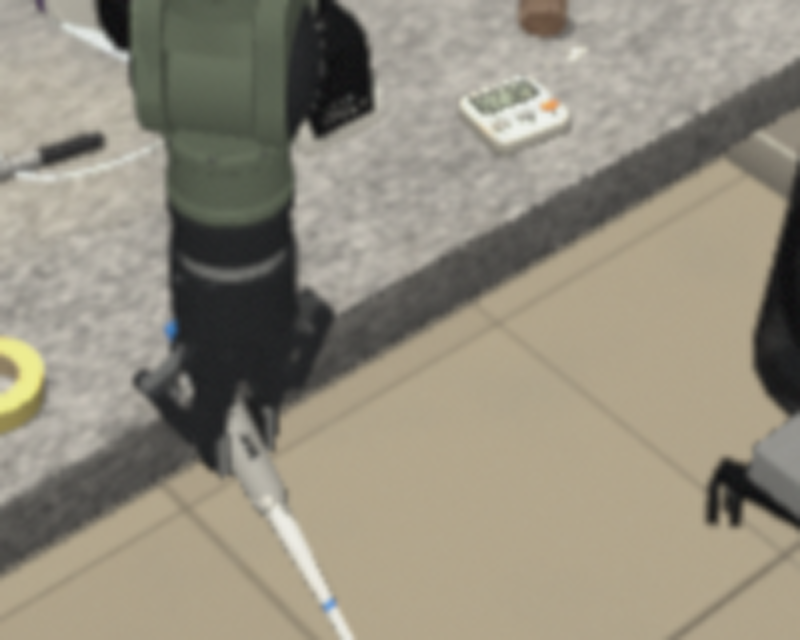

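```bash
python3 -m crank '[[[0,-0.1,0],0,1],[[0,-0.25,0],0,1],[[0,-0.4,0],0,1],[[0,-0.55,0],0,1],[[0,-0.65,0],0,1]]'; python3 -c "
from h import *
p,d=shot('side','side5');crop(p,180,170,380,330,4,'c6')
p,d=shot('top','top5');crop(p,150,170,310,300,5,'c7')
o=observe();print(o['position'],o['ft_force'])"
```

```text
t: 5.6
position: [0.36, 0.3978, 0.2397]
tool_rot: [0.512, 0.49, -0.486, -0.512]
ft_force: [0.5, 0.1, -1.2]
width: 0.0251
[0.36158165 0.39923523 0.24155165] [-0.25011635  0.10434592 -0.34354506]
```

View pics/c6.png

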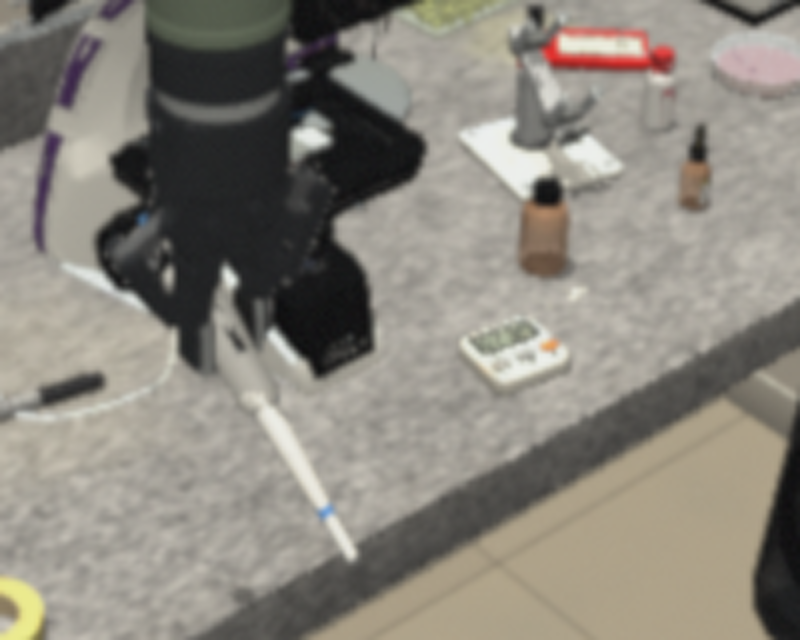

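View pics/c7.png

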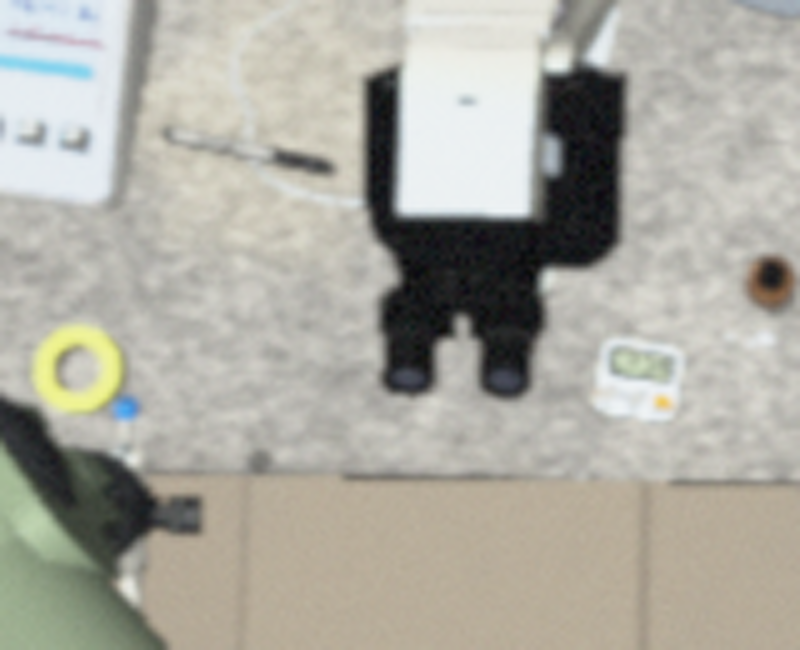

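```bash
cat >> h.py <<'E'
def vplane(n,uv,p0,nrm):
    c=get_calibration(n);T=np.array(c["T"])
    d=T[:3,:3]@np.array([(uv[0]-c["cx"])/c["fx"],(uv[1]-c["cy"])/c["fy"],1])
    return T[:3,3]+d*(np.dot(nrm,np.array(p0)-T[:3,3])/np.dot(nrm,d))
def cr(x0,y0,f,pts): return [((x+.5)/f-.5+x0,(y+.5)/f-.5+y0) for x,y in pts]
E
python3 - <<'E'
from h import *
o=observe();M=R.from_quat(o['tool_rot']).as_matrix();p0=o['position'];x=M[:,0]
print(np.degrees(np.arctan2(x[1],x[0])))
ax=np.array([x[1],-x[0],0])
for q in cr(180,170,4,[(351,557),(326,513),(257,398),(145,219)]):
    P=vplane("side",q,p0,x);r=P-p0;print(P,"along",r@ax,"up",r[2])
E
```

```text
87.23706410842448
[0.23864415 0.40558454 0.18329692] along -0.12309750489133044 up -0.05825473300172221
[0.26151693 0.40437832 0.19762206] along -0.10019376049460814 up -0.04392959071194999
[0.32629053 0.40099511 0.23361261] along -0.035334025820160264 up -0.007939039216115246
[0.43763137 0.39522006 0.28982251] along 0.0761529181903906 up 0.04827086519492166
```

```bash
python3 -m crank '[[[0,0.15,0],0,1],[[0,0.3,0],0,1],[[0,0.45,0],0,1],[[0,0.55,0],0,1],[[0,0.6,0],0,1]]'; python3 -m crank '[[[0,0.03,0],0,1],[[0,0.055,0],0,1],[[0,0.075,0],0,1],[[0,0.075,0],0,1]]';  python3 -m crank '[[[0,-0.1,0],0,1],[[0,-0.25,0],0,1],[[0,-0.4,0],0,1],[[0,-0.55,0],0,1],[[0,-0.65,0],0,1]]'; python3 -c "
from h import *
p,d=shot('side','side6');crop(p,180,170,380,330,4,'c8')
"
```

```text
t: 6.32
position: [0.3573, 0.3956, -0.0076]
tool_rot: [-0.512, -0.486, 0.489, 0.512]
ft_force: [-0.5, 0.4, -1.1]
width: 0.025
t: 6.82
position: [0.3579, 0.3982, -0.0337]
tool_rot: [-0.511, -0.488, 0.487, 0.513]
ft_force: [-5.3, 1.8, 4.4]
width: 0.0252
t: 7.45
position: [0.3594, 0.398, 0.2295]
tool_rot: [0.512, 0.49, -0.486, -0.512]
ft_force: [0.5, 1.1, -1.4]
width: 0.0251
```

View pics/c8.png

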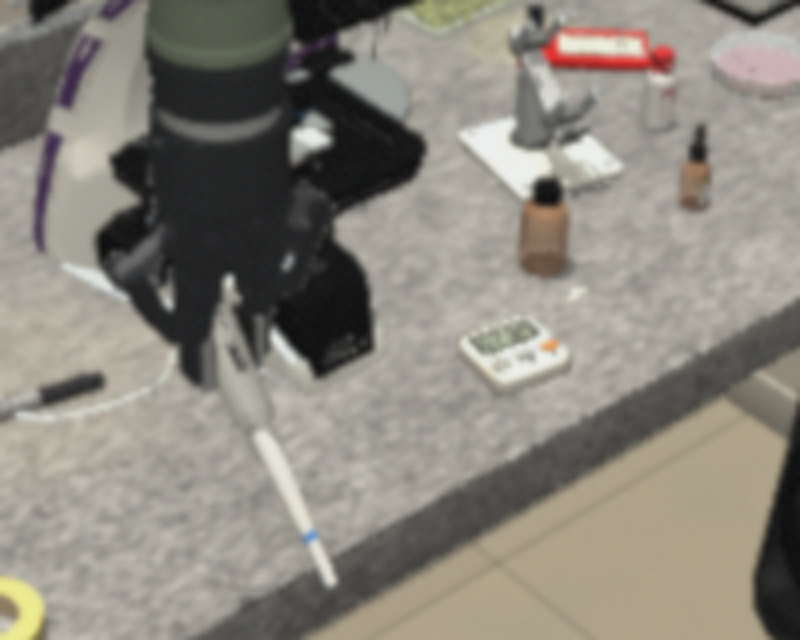

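```bash
python3 - <<'E'
from h import *
o=observe();M=R.from_quat(o['tool_rot']).as_matrix();p0=o['position'];x=M[:,0]
ax=np.array([x[1],-x[0],0]);Q=[]
for q in cr(180,170,4,[(331,585),(310,538),(262,430),(229,290)]):
    P=vplane("side",q,p0,x);r=P-p0;Q.append((r@ax,r[2]));print("along",r@ax,"up",r[2])
Q=np.array(Q)
for i,j in ((0,1),(0,2),(1,2)): print(np.degrees(np.arctan2(*(Q[j]-Q[i])[::-1])))
print(p0,o['ft_force'])
E
```

```text
along -0.10536385355343607 up -0.08411933443468497
along -0.08547111201704115 up -0.06470139028169583
along -0.039663604014399875 up -0.01957362357746059
along -0.00920150930192684 up 0.057166315255010175
44.30801096448661
44.492126580871954
44.5717219492005
[0.36102961 0.39951982 0.23408353] [1.64446574 1.24439046 3.01246184]
```

```bash
python3 -m crank '[[[-0.01,0,-0.15],0,1],[[-0.01,0,-0.3],0,1],[[-0.01,0,-0.46],0,1],[[-0.01,0.15,-0.46],0,1],[[-0.01,0.3,-0.46],0,1]]'; python3 -c "
from h import *
o=observe();print(o['position'],o['ft_force'])"
```

```text
t: 8.12
position: [0.5442, 0.3842, 0.1048]
tool_rot: [0.513, 0.489, -0.486, -0.512]
ft_force: [0.7, -0.7, -0.6]
width: 0.0253
[0.54418733 0.38418443 0.10476132] [ 0.74050498 -0.68065477 -0.63725895]
```

```bash
python3 -m crank '[[[0,0.05,0],0,1],[[0,0.07,0],0,1],[[0,0.09,0],0,1],[[0,0.1,0],0,1],[[0,0.1,0],0,1]]'; python3 -m crank '[[[0,-0.1,0],0,1],[[0,-0.2,0],0,1],[[0,-0.2,0],0,1]]'; python3 -c "
from h import *
p,d=shot('side','side7');crop(p,150,130,350,290,4,'c9')
"
```

```text
t: 8.75
position: [0.5452, 0.3856, 0.0688]
tool_rot: [0.513, 0.49, -0.485, -0.511]
ft_force: [2.2, -0.5, 6.5]
width: 0.025
t: 9.12
position: [0.5451, 0.3861, 0.1511]
tool_rot: [0.513, 0.491, -0.484, -0.511]
ft_force: [-0.1, -0.1, -1.4]
width: 0.0249
```

View pics/c9.png

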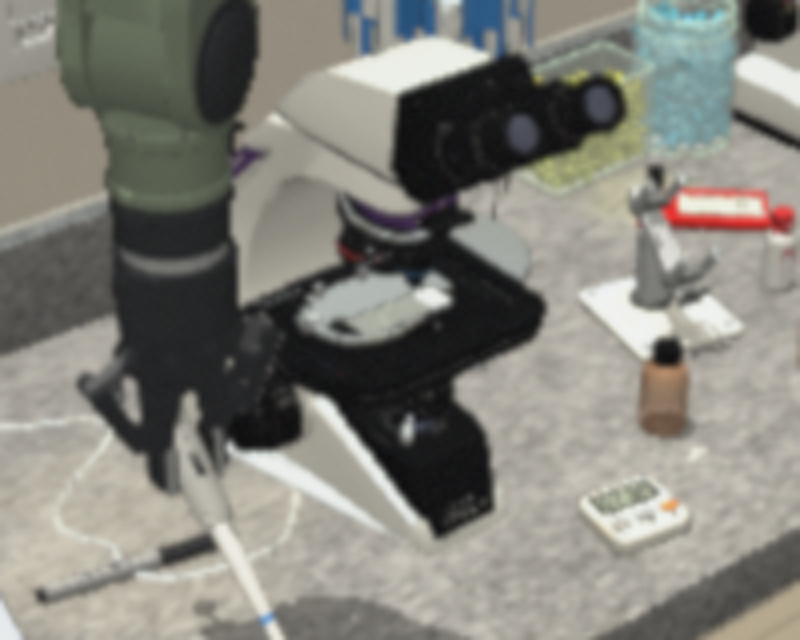

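```bash
python3 - <<'E'
from h import *
p=np.load("pics/side7.npz")["p"]; crop(p,180,230,240,310,8,'c10')
E
```

```text
(no output)
```

View pics/c10.png

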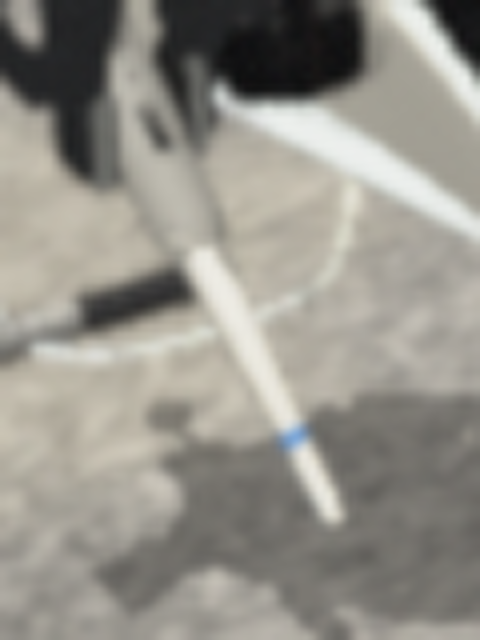

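```bash
python3 - <<'E'
from h import *
o=observe();M=R.from_quat(o['tool_rot']).as_matrix();p0=o['position'];x=M[:,0]
ax=np.array([x[1],-x[0],0]);Q=[]
for q in cr(180,230,8,[(335,522),(295,439),(201,250)]):
    P=vplane("side",q,p0,x);r=P-p0;Q.append((r@ax,r[2]));print("along",r@ax,"up",r[2])
Q=np.array(Q)
for i,j in ((0,1),(0,2),(1,2)): print(np.degrees(np.arctan2(*(Q[j]-Q[i])[::-1])))
t=np.tan(np.arctan2(*(Q[2]-Q[0])[::-1]));up=Q[0][1]-Q[0][0]*t;print("up0",up,"dist",np.hypot(Q[0][0],up-Q[0][1]))
print(p0,o['ft_force'])
E
```

```text
along -0.10768264541615448 up -0.07138421578446583
along -0.08563621425176209 up -0.053125772269051436
along -0.03295165888302269 up -0.012276660012727286
39.63092104840361
38.34180166195291
37.78830735870841
up0 0.013786049788863025 dist 0.137293576913316
[0.54366381 0.38533295 0.14855446] [-0.29284202 -0.5874532  -2.298979  ]
```

```bash
python3 -m crank '[[[0.02,-0.1,0.12],0,1],[[0.025,-0.2,0.25],0,1],[[0.025,-0.25,0.39],0,1],[[0.025,-0.25,0.53],0,1],[[0.025,-0.25,0.53],0,1]]'; python3 -c "
from h import *
o=observe();print(o['position'],o['ft_force']);print(delta((.33,-.15,.25)),R.from_quat(o['tool_rot']).as_matrix()[:2,0])"
```

```text
t: 9.8
position: [0.3264, 0.4041, 0.245]
tool_rot: [-0.511, -0.488, 0.489, 0.511]
ft_force: [0.2, 0.6, -0.3]
width: 0.0251
[0.32643943 0.40413216 0.24504675] [ 0.17649571  0.56449735 -0.2874242 ]
(array([-1.3836, -0.0109, -0.0709]), 0.0) [0.04479743 0.99899539]
```

```bash
python3 -m crank '[[[-0.15,-0.01,-0.01],0,1],[[-0.3,-0.01,-0.015],0,1],[[-0.45,-0.01,-0.02],0,1],[[-0.6,-0.01,-0.025],0,1],[[-0.75,-0.01,-0.03],0,1]]'; python3 -m crank '[[[-0.15,0,-0.01],0.05,1],[[-0.3,0,-0.015],0.05,1],[[-0.45,0,-0.02],0.05,1],[[-0.6,0,-0.025],0.05,1],[[-0.62,0,-0.025],0.05,1]]'; python3 -c "
from h import *
o=observe();print(o['position'],o['ft_force'],o['qpos'])
M=R.from_quat(o['tool_rot']).as_matrix();print(np.degrees(np.arctan2(M[1,0],M[0,0])))
p,d=shot('side','side8');crop(p,270,130,470,290,4,'c11')
p,d=shot('top','top8');crop(p,270,150,430,290,5,'c12')"
```

```text
t: 10.42
position: [0.3281, 0.1023, 0.249]
tool_rot: [0.512, 0.488, -0.488, -0.512]
ft_force: [1.7, -1.5, -0.4]
width: 0.025
t: 11.05
position: [0.3255, -0.148, 0.249]
tool_rot: [0.551, 0.444, -0.444, -0.55]
ft_force: [-0.0, 0.2, -0.7]
width: 0.0255
[ 0.32549421 -0.14797118  0.24898497] [-0.04924151  0.22985222 -0.65966147] [-6.33390930e-01 -5.33878169e-02 -5.95074141e-01  1.02854997e+00
 -7.06653325e-04 -4.19220498e-01]
77.72892122866418
```

View pics/c11.png

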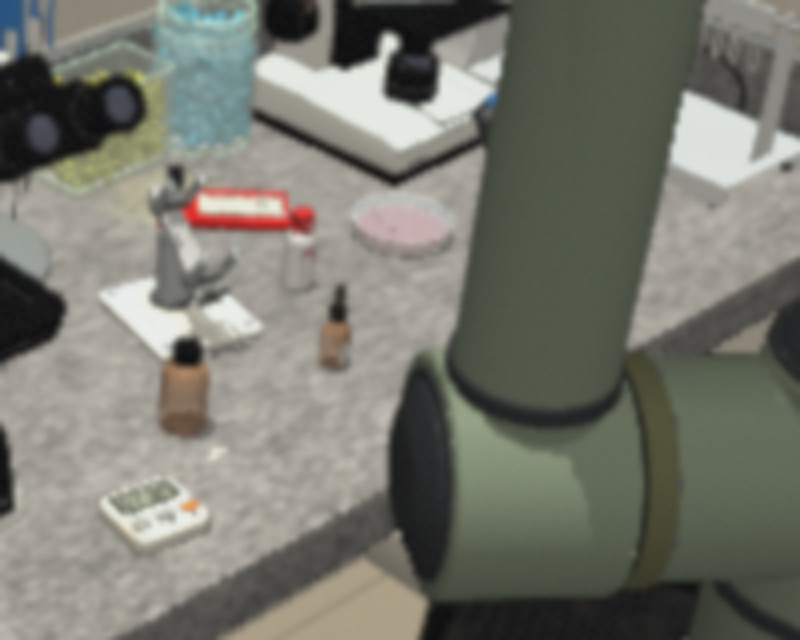

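View pics/c12.png

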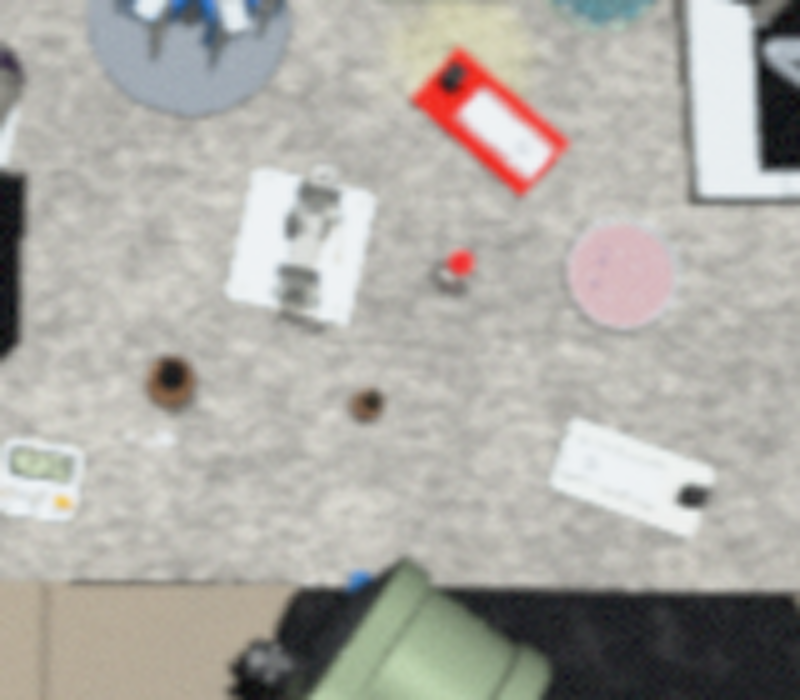

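```bash
python3 - <<'E'
from h import *
p=np.load("pics/top8.npz")["p"]; crop(p,310,178,350,218,15,'c13')
p=np.load("pics/side8.npz")["p"]; crop(p,290,168,340,223,11,'c14')
E
```

```text
(no output)
```

View pics/c13.png

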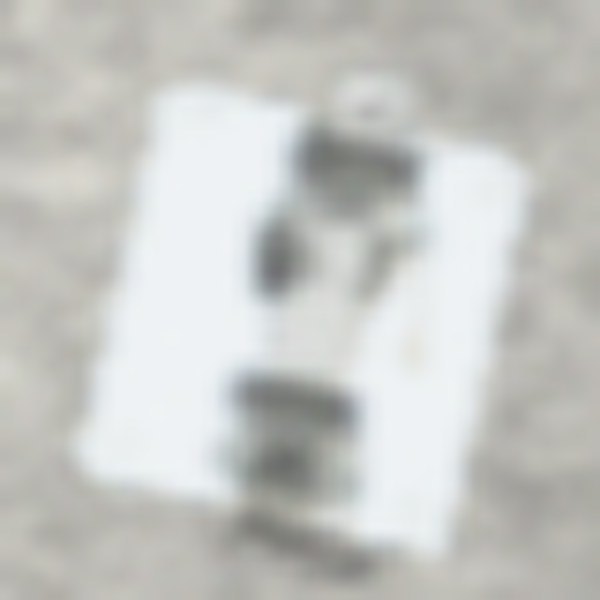

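View pics/c14.png

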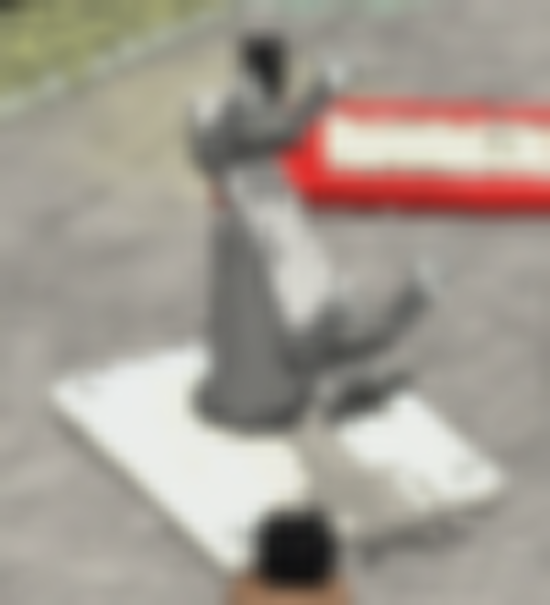

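```bash
cat >> h.py <<'E'
def bar(c,yaw,P):
    """points in clip_bar frame -> world, stand at c, x axis yaw"""
    xs=np.array([np.cos(yaw),np.sin(yaw),0]);s,k=np.sin(np.radians(35)),np.cos(np.radians(35));Z=np.array([0,0,1.])
    y=k*xs+s*Z;z=-s*xs+k*Z;x=np.cross(y,z)
    return np.array([c[0],c[1],.102])+np.atleast_2d(P)@np.array([x,y,z])
def foot(c,yaw,P):
    q=np.atleast_2d(P);k,s=np.cos(yaw),np.sin(yaw)
    return np.c_[c[0]+q[:,0]*k-q[:,1]*s,c[1]+q[:,0]*s+q[:,1]*k,q[:,2]]
E
python3 - <<'E'
from h import *
p=np.load("pics/top8.npz")["p"];m=(p.min(2)>205).astype(np.uint8)
r=np.zeros_like(m);r[180:218,310:350]=1;m&=r
k,l,s,cc=cv2.connectedComponentsWithStats(m);i=1+s[1:,4].argmax();m=(l==i)
v,u=np.nonzero(m);hull=cv2.convexHull(np.c_[u,v].astype(np.float32))[:,0]
W=plane("top",hull,.01)[:,:2].astype(np.float32);print("hull rect",cv2.minAreaRect(W*1000))
C=plane("top",cr(310,178,15,[(155,86),(530,160),(452,556),(74,474)]),.01)[:,:2]
print(C,cv2.minAreaRect((C*1000).astype(np.float32)))
c0=C.mean(0);ax=(C[0]+C[1]-C[2]-C[3]);yaw=np.arctan2(ax[1],ax[0]);o=c0-.02*np.array([np.cos(yaw),np.sin(yaw)])
print("top: origin",o,np.degrees(yaw))
print("side corners left/right", plane("side",cr(290,168,11,[(48,392),(510,483)]),.01))
F=foot(o,yaw,[[75,50,10],[75,-50,10],[-35,-50,10],[-35,50,10]])if 0 else foot(o,yaw,np.array([[75,50,10],[75,-50,10],[-35,-50,10],[-35,50,10]])/1000)
B=bar(o,yaw,np.array([[20,-35,16],[-20,-35,16],[20,35,16],[-20,35,16],[0,-143,0]])/1000)
for n,(x0,y0,f,nm) in {"top":(310,178,15,"c13"),"side":(290,168,11,"c14")}.items():
    im=cv2.imread(f"pics/{nm}.png")
    for P,col in ((F,(0,0,255)),(B[:4],(255,0,0))):
        for q in proj(n,P): cv2.circle(im,(int((q[0]+.5-x0)*f),int((q[1]+.5-y0)*f)),4,col,-1)
    cv2.imwrite(f"pics/{nm}m.png",im)
print("B",B)
E
```

```text
hull rect ((665.43798828125, -150.5684814453125), (102.06340026855469, 110.89238739013672), 77.53247833251953)
[[ 0.72690493 -0.1109998 ]
 [ 0.70818383 -0.2114833 ]
 [ 0.60076753 -0.19038669]
 [ 0.62129746 -0.08986779]] ((664.3612060546875, -150.60101318359375), (102.59107971191406, 109.4684066772461), 78.88851165771484)
top: origin [ 0.64467019 -0.14679538] -11.212623663910875
side corners left/right [[ 0.72437042 -0.10687657  0.01      ]
 [ 0.59874514 -0.18239741  0.01      ]]
B [[ 0.60365606 -0.15905416  0.09503126]
 [ 0.61143408 -0.11981767  0.09503126]
 [ 0.6599022  -0.17020407  0.13518161]
 [ 0.66768022 -0.13096758  0.13518161]
 [ 0.52976735 -0.1240177   0.01997857]]
```

View pics/c13m.png

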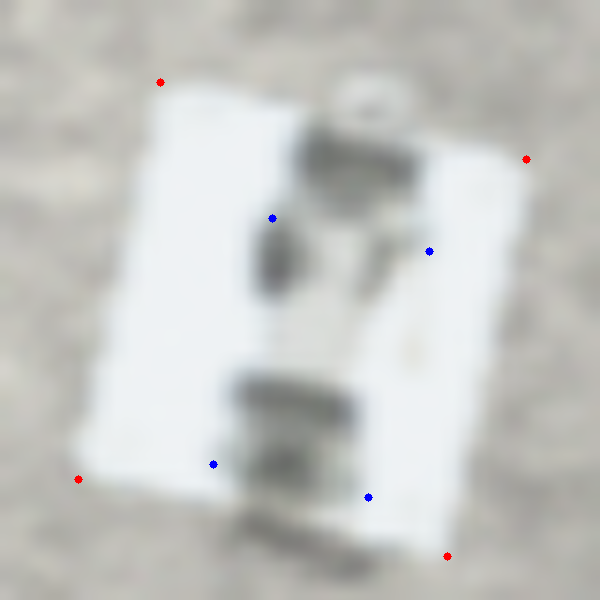

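View pics/c14m.png

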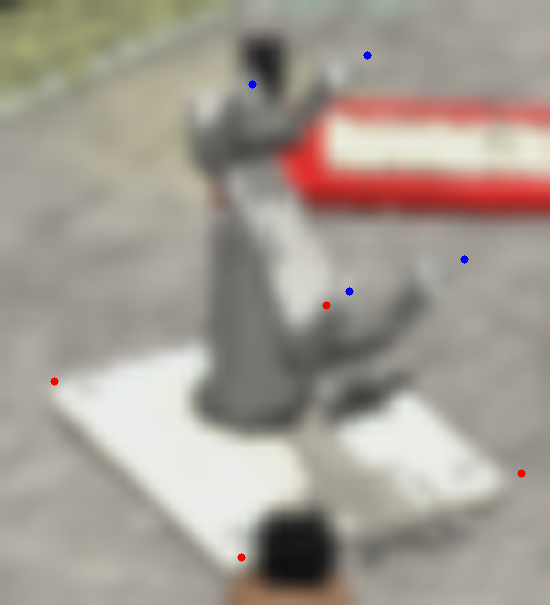

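```bash
cat >> h.py <<'E'
def cloud(n,d,x0,y0,x1,y1):
    c=get_calibration(n);T=np.array(c["T"]);v,u=np.mgrid[y0:y1,x0:x1];z=d[y0:y1,x0:x1]
    P=np.stack([(u-c["cx"])/c["fx"]*z,(v-c["cy"])/c["fy"]*z,z],-1)@T[:3,:3].T+T[:3,3]
    P[z==0]=np.nan;return P
E
python3 - <<'E'
from h import *
np.set_printoptions(linewidth=250,suppress=True)
d=np.load("pics/top8.npz")["d"]
P=cloud("top",d,312,180,350,218);print((P[...,2]*1000).round(0)[::1,::1].astype(int)[:, 2:34])
E
```

```text
[[16 -2  9 ...  4 -4 13]
 [ 8 -6  0 ...  1 -1  1]
 [ 1 -2 -1 ...  3 -9 -6]
 ...
 [ 2  1 -5 ...  4 -2  8]
 [-4  2  1 ...  2  7  5]
 [ 9  8 -1 ...  3  8  5]]<stdin>:4: RuntimeWarning: invalid value encountered in cast
```

```bash
python3 - <<'E'
from h import *
import sys
for n,x0,y0,x1,y1 in (("top",316,182,346,216),("side",292,168,334,212)):
    d=np.load(f"pics/{n}8.npz")["d"]
    P=cloud(n,d,x0,y0,x1,y1);Z=P[...,2]*1000
    print(n,"cols",x0)
    for i,r in enumerate(Z): print(y0+i," ".join("%3d"%(-99 if np.isnan(v) else v) for v in r))
E
```

```text
top cols 316
182  -1   1   5  -2   0  -5   6  -1  -1  -6   0   7   2   0   0   3   0 101 105  -4  -3  -7   5   3   5  -1   0   3  -9  -6
183  -1  -1   0   5   0  13  12  -6   2  -6   3 -10  11 -99  -5 -13   1 104 106 105 107 109   7  -5   2   0  -7   0  -9   5
184   0  -3   5   4   1   6   9   6   7   3   9  -7   4   1  -5  -4  -1 107 110 113 107 100   3   0   2   0   1   8  -4   1
185   2   0  -3   2   6   9   9  14   8   4  11   9   7   9  17   7 102  99 104 103 101 101   5 -99  -4   0  -3   3   7   4
186  -1   6  -4   7   0  10   7  13  15   6   8  12   9  14  97  96  96  99  98  97  98  91  -4  -2   6   5  -7  -8  -6  -7
187   0  -6 -10  -4  12  10  11  17  12   2  13  12  14   4 106  98 105  96  90 103  94   5  19  13   6   6   0   0   0  -4
188   5  -5  -2  -4   6   1   6   7   8   9   6  14   4   6 119  95 112 109 110 104 105 105 100   4  17  11  13  14  16   4
189   1   9  -1   0   3   4  16   7  11  21  12   9  14   9 120  92 112 112 118 116 110 102 114   2   3  11  12  13   9   3
190  -1  -5   0   3   3  13   1  12  14   8   7  22   8   8 138  83 103 109 112 107 118  95 113
[... 10010 characters left out ...]
  -4   0  -4
208   0   1   0  -4   0  -1   5  11   3   7   6  11  10 -99   7  10  10   5   9  12  11  10  10  10   8   6   9  11  13   9  10  10   8  13  11   5  10   8   5  12   6  -5
209  -5  -2   1   0   1  -3  -5   5   9  12   8  12   9  13   7   9   8  13   8  11   4   6   9  11   7   9   5   7   7   7  11   6   6   7   9  10   8   8   7  13   4   9
210   0  -1  -3   1  -2   0   1   4   1   5   8   7   8   4  11   7   7   7  11   8   7   8  13   7   6   6  12   8   9   9   7  10   7  11  10   7   8  11   6  12  15  10
211   0  -4  -2   1   1  -2  -4  -3   0   1   5   8   9   7 -99   9  10  13  10   9   7  12  14  11  10   9   9  10  12   9  10   7  15  10  11   6   8   4  10  10  11   9
```

```bash
python3 - <<'E'
from h import *
for n,boxes in {"top":[(328,189,331,195),(336,192,339,196),(324,207,327,210),(332,208,335,212)],"side":[(311,174,315,177),(319,172,323,176),(320,193,323,196),(327,190,331,195)]}.items():
    d=np.load(f"pics/{n}8.npz")["d"]
    for k,b in enumerate(boxes):
        P=cloud(n,d,*b).reshape(-1,3);lo,hi=(121,145) if k<2 else (83,105)
        q=P[(P[:,2]>lo/1000)&(P[:,2]<hi/1000)];print(n,k,len(q),q.mean(0).round(4))
o=(0.6447,-.1468);yaw=np.radians(-11.6)
print("model",bar(o,yaw,np.array([[-20,35,14],[20,35,14],[-20,-35,14],[20,-35,14]])/1000).round(4))
E
```

```text
top 0 7 [ 0.67   -0.1378  0.1334]
top 1 6 [ 0.6622 -0.1676  0.1313]
top 2 8 [ 0.6131 -0.1252  0.0935]
top 3 8 [ 0.6082 -0.1557  0.094 ]
side 0 6 [ 0.6737 -0.1356  0.1305]
side 1 12 [ 0.6625 -0.1618  0.1323]
side 2 7 [ 0.614  -0.1199  0.0934]
side 3 13 [ 0.6086 -0.1502  0.0912]
model [[ 0.6689 -0.1314  0.1335]
 [ 0.6609 -0.1705  0.1335]
 [ 0.6128 -0.1198  0.0934]
 [ 0.6047 -0.159   0.0934]]
```

```bash
python3 - <<'E'
from h import *
m=bar((0.6455,-.146),np.radians(-12.2),np.array([0,.004,.075]))[0];print(m)
print(delta(m-[0,0,.016]))
E
```

```text
[ 0.6066559  -0.13760161  0.16573071]
(array([ 0.1641,  0.247 , -0.6845]), 0.0)
```

```bash
python3 -m crank '[[[0.06,0,-0.15],0,1],[[0.1,0.03,-0.3],0,1],[[0.15,0.08,-0.45],0,1],[[0.164,0.15,-0.6],0,1],[[0.164,0.2,-0.684],0,1]]' 80;python3 -m crank '[[[0,0.047,0],0,1],[[0,0.047,0],0,1],[[0,0.047,0],0,1]]' 80; python3 -c "
from h import *
o=observe();print(o['position'],o['ft_force'])
p,d=shot('side','side9');crop(p,270,120,390,220,6.5,'c15')
p,d=shot('top','top9');crop(p,290,165,370,255,6.5,'c16')"
```

```text
t: 11.78
position: [0.609, -0.1324, 0.1678]
tool_rot: [-0.547, -0.447, 0.447, 0.548]
ft_force: [-0.8, 0.7, 0.0]
width: 0.0247
t: 12.15
position: [0.6068, -0.1343, 0.1512]
tool_rot: [0.548, 0.446, -0.446, -0.548]
ft_force: [-0.1, 0.1, -1.1]
width: 0.0248
[ 0.60675508 -0.13425135  0.15117947] [-0.11104092  0.06447741 -1.09857401]
```

View pics/c15.png

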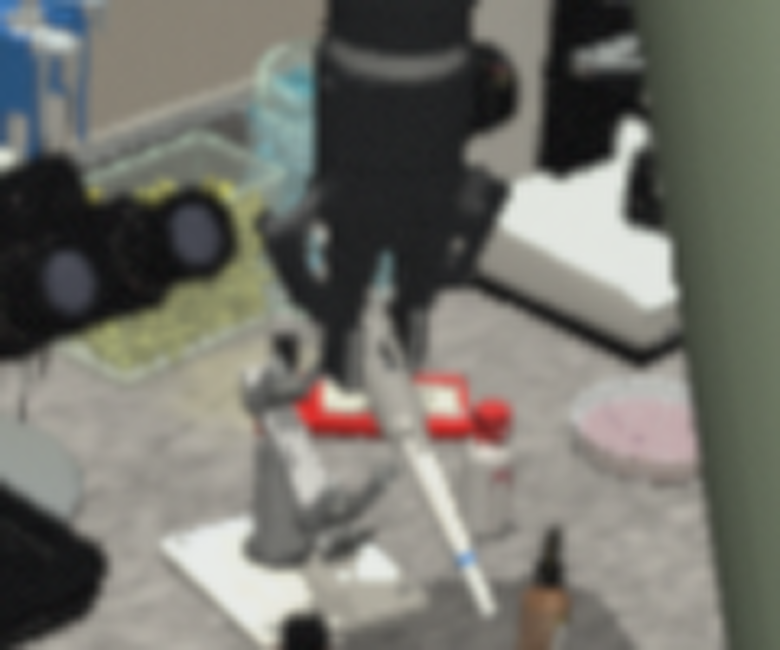

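View pics/c16.png

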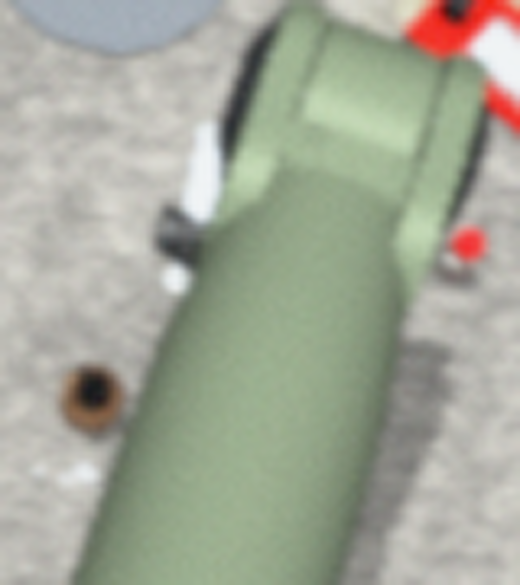

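```bash
python3 - <<'E'
from h import *
o=observe();M=R.from_quat(o['tool_rot']).as_matrix();p0=o['position'];x=M[:,0]
print(np.degrees(np.arctan2(x[1],x[0])))
ax=np.array([x[1],-x[0],0]);Q=[]
for q in cr(270,120,6.5,[(488,614),(463,558),(410,437),(399,412)]):
    P=vplane("side",q,p0,x);r=P-p0;Q.append((r@ax,r[2]));print("along",r@ax,"up",r[2],P)
Q=np.array(Q)
for i,j in ((0,1),(0,2),(0,3)): print(np.degrees(np.arctan2(*(Q[j]-Q[i])[::-1])))
t=np.tan(np.arctan2(*(Q[2]-Q[0])[::-1]));up=Q[0][1]-Q[0][0]*t;print("up0",up,"dist",np.hypot(Q[0][0],up-Q[0][1]))
d=np.load("pics/side9.npz")["d"];C=cloud("side",d,325,178,347,216).reshape(-1,3)
r=C-p0;k=(abs(r@x)<.02)&(C[:,2]>.03)&(r@ax<0)&(r@ax>-.125);r=r[k];a=r@ax;
print(k.sum(),"lateral",np.median(r@x))
f=np.polyfit(a,r[:,2],1);print("depth fit slope",np.degrees(np.arctan(f[0])),f[1],a.min(),np.sort(r[:,2])[:4])
E
```

```text
78.22606811831506
along -0.11016021194208282 up -0.07275530539020816 [ 0.49933235 -0.11265399  0.07923877]
along -0.08642733199478907 up -0.054910574030470866 [ 0.52256649 -0.11749384  0.0970835 ]
along -0.03521201876342543 up -0.015340768794542187 [ 0.57270558 -0.12793801  0.1366533 ]
along -0.02446534447848302 up -0.007090319386952398 [ 0.58322642 -0.13012956  0.14490375]
36.93947329716819
37.45414817330576
37.461685934057506
up0 0.011633620502352435 dist 0.1387687396657644
189 lateral 0.004042599418087571
depth fit slope 34.863122841359804 0.015722456275923422 -0.1146808859742872 [-0.08936123 -0.07127531 -0.06821544 -0.06683141]
```

```bash
cat >> h.py <<'E'
ST=(0.6455,-.146);YAW=np.radians(-12.2)
def inbar(P):
    B=bar((0,0),YAW,np.eye(3))-bar((0,0),YAW,np.zeros(3));return B@(np.array(P)-bar(ST,YAW,np.zeros(3))[0])
def midnow(al=.003,up=.014):
    o=observe();M=R.from_quat(o['tool_rot']).as_matrix();x=M[:,0];ax=np.array([x[1],-x[0],0])
    return o['position']+al*ax+up*np.array([0,0,1])
def goto_bar(b):
    t=bar(ST,YAW,np.array(b))[0];o=observe();return delta(o['position']+t-midnow())[0]
E
python3 - <<'E'
from h import *
print(inbar(midnow()),observe()['ft_force'])
for b in ((0,.004,.03),(0,.004,.02),(0,.004,.01),(0,.004,0),(0,.004,-.004)): print(b,goto_bar(b))
E
```

```text
[-0.00255747  0.00659639  0.0735035 ] [-0.60261767  0.05604694 -0.70852214]
(0, 0.004, 0.03) [-0.0068  0.0929 -0.0568]
(0, 0.004, 0.02) [-0.0069  0.1134 -0.0711]
(0, 0.004, 0.01) [-0.007   0.1339 -0.0854]
(0, 0.004, 0) [-0.0071  0.1544 -0.0997]
(0, 0.004, -0.004) [-0.0072  0.1626 -0.1055]
```

```bash
python3 -m crank '[[[-0.007,0.05,-0.03],0,1],[[-0.007,0.093,-0.057],0,1],[[-0.007,0.105,-0.065],0,1],[[-0.007,0.105,-0.065],0,1]]' 100; python3 -c "
from h import *
print(inbar(midnow()),observe()['ft_force'],observe()['position'])
p,d=shot('side','side10');crop(p,280,130,370,220,8,'c17')
for b in ((0,.004,.01),(0,.004,0),(0,.004,-.004)): print(b,goto_bar(b))"
```

```text
t: 12.75
position: [0.6314, -0.1436, 0.1082]
tool_rot: [-0.549, -0.446, 0.446, 0.549]
ft_force: [-0.1, -0.5, -0.5]
width: 0.0247
[0.00057664 0.00232059 0.02300082] [-0.10249921 -0.4902767  -0.48856102] [ 0.63140496 -0.14356284  0.1081722 ]
(0, 0.004, 0.01) [ 0.0014  0.0254 -0.0217]
(0, 0.004, 0) [ 0.0013  0.0459 -0.0361]
(0, 0.004, -0.004) [ 0.0013  0.0541 -0.0418]
```

View pics/c17.png

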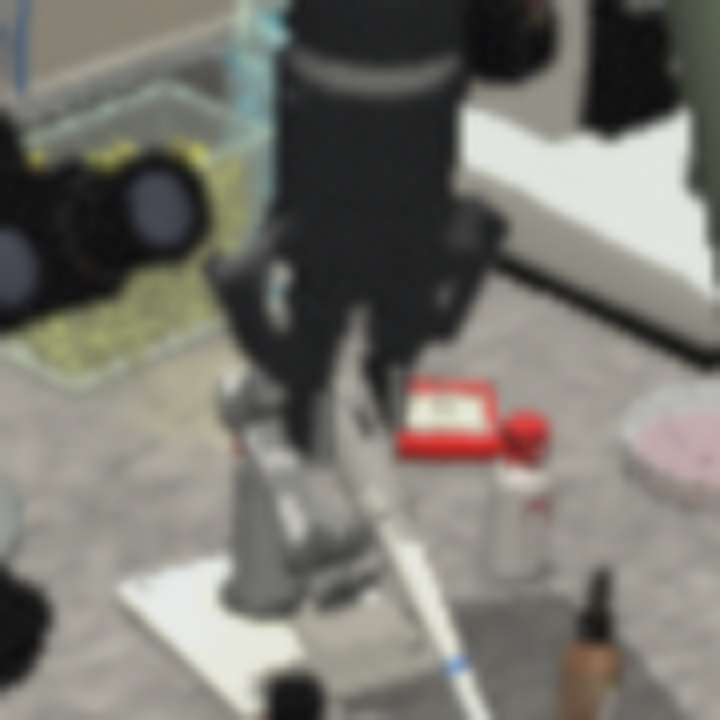

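```bash
python3 -m crank '[[[0.001,0.013,-0.013],0,1],[[0.001,0.025,-0.022],0,1],[[0.001,0.036,-0.03],0,1],[[0.001,0.046,-0.037],0,1],[[0.001,0.046,-0.037],0,1]]' 100; python3 -c "
from h import *
print(inbar(midnow()),observe()['ft_force'],observe()['position'])
p,d=shot('side','side11');crop(p,280,130,370,220,8,'c18')
for b in ((0,.004,0),(0,.004,-.004),(0,.004,-.01)): print(b,goto_bar(b))"
```

```text
t: 13.42
position: [0.6468, -0.1463, 0.0893]
tool_rot: [0.549, 0.446, -0.446, -0.549]
ft_force: [2.4, 0.7, -3.5]
width: 0.0242
[-3.19182312e-05  4.25804107e-03 -1.42411753e-03] [ 2.40858148  0.65499301 -3.52924964] [ 0.64677787 -0.14626443  0.08927574]
(0, 0.004, 0) [-0.     -0.0022  0.0024]
(0, 0.004, -0.004) [-0.0001  0.006  -0.0033]
(0, 0.004, -0.01) [-0.0001  0.0183 -0.0119]
```

View pics/c18.png

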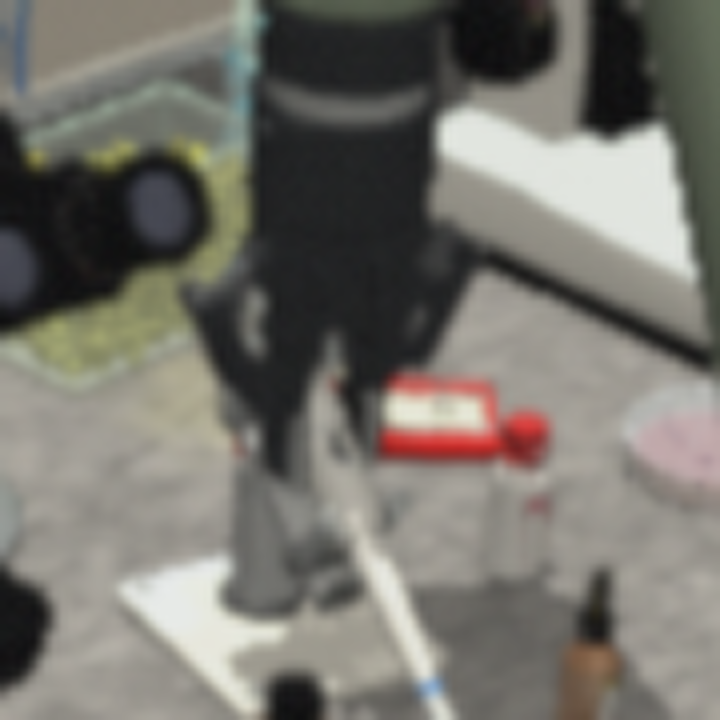

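```bash
python3 -m crank '[[[0,0.009,-0.005],0,1],[[0,0.017,-0.011],0,1],[[0,0.017,-0.011],0,1]]'; python3 -c "
from h import *
print(inbar(midnow()),observe()['ft_force'])"
```

```text
t: 13.85
position: [0.6483, -0.1467, 0.0878]
tool_rot: [-0.548, -0.445, 0.447, 0.549]
ft_force: [-13.8, 5.8, 29.0]
width: 0.0243
[ 5.27712557e-05  4.70708332e-03 -3.59431977e-03] [-13.81283156   5.8320739   28.9823887 ]
```

```bash
python3 -m crank '[[[0,-0.01,0.007],0,1],[[0,-0.014,0.009],0,1],[[0,-0.014,0.009],0,0.4],[[0,-0.014,0.009],0,0.4],[[0,-0.014,0.009],0,0.4]]' 40; python3 -c "
from h import *
print(observe()['ft_force'])"; python3 -m crank '[[[0,0,0],0,0.35],[[0,0,0],0,0.35],[[0,-0.08,0],0,0.35],[[0,-0.2,0],0,0.35],[[0,-0.35,0],0,0.35]]';python3 -m crank '[[[0,-0.1,0.15],0,0.35],[[0,-0.1,0.3],0,0.35],[[0,-0.1,0.45],0,0.35],[[0,-0.1,0.6],0,0.35],[[0,-0.1,0.6],0,0.35]]'; python3 -c "
from h import *
print(observe()['position'])
p,d=shot('side','side12');crop(p,280,130,370,220,8,'c19')
p,d=shot('top','top12');crop(p,290,165,370,255,8,'c20')"
```

```text
t: 14.48
position: [0.6471, -0.1469, 0.0886]
tool_rot: [0.549, 0.446, -0.446, -0.549]
ft_force: [0.2, -0.5, -0.4]
width: 0.0514
[ 0.22916017 -0.50506956 -0.41609121]
t: 15.1
position: [0.6461, -0.1463, 0.2291]
tool_rot: [-0.548, -0.445, 0.446, 0.55]
ft_force: [2.2, 0.5, 0.4]
width: 0.0554
t: 15.72
position: [0.4072, -0.0955, 0.2685]
tool_rot: [-0.548, -0.445, 0.446, 0.55]
ft_force: [0.6, -0.4, 0.7]
width: 0.0554
[ 0.40717342 -0.09549016  0.26849694]
```

View pics/c19.png

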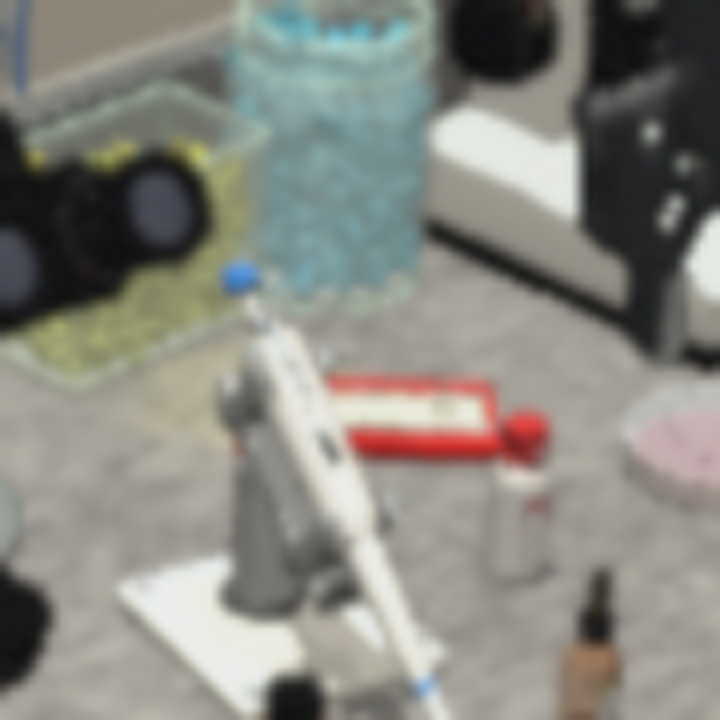

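View pics/c20.png

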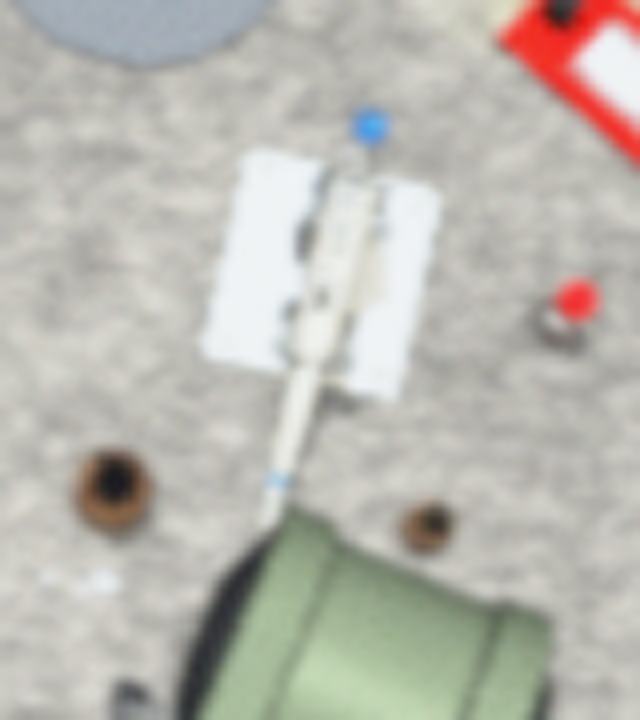

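```bash
python3 -c "
from h import *
print(delta((0.4666,-.4526,.15)))"; python3 -m crank '[[[-0.15,0,-0.03],0.036,0],[[-0.3,0,-0.1],0.036,0],[[-0.45,0,-0.2],0.036,0],[[-0.6,0,-0.28],0.036,0],[[-0.75,0.1,-0.3],0.036,0]]'; python3 -c "
from h import *
print(delta((0.4666,-.4526,.15)))
p,d=shot('side','side13');crop(p,290,150,450,270,5,'c21')
p,d=shot('top','top13');crop(p,300,170,420,260,6.6,'c22')"
```

```text
(array([-0.8409,  0.3001, -0.3144]), 0.0)
t: 16.45
position: [0.4713, -0.3977, 0.2415]
tool_rot: [0.575, 0.415, -0.414, -0.571]
ft_force: [0.1, -0.2, -0.7]
width: 0.0858
(array([-0.1335,  0.2293, -0.0305]), 0.0)
```

View pics/c21.png

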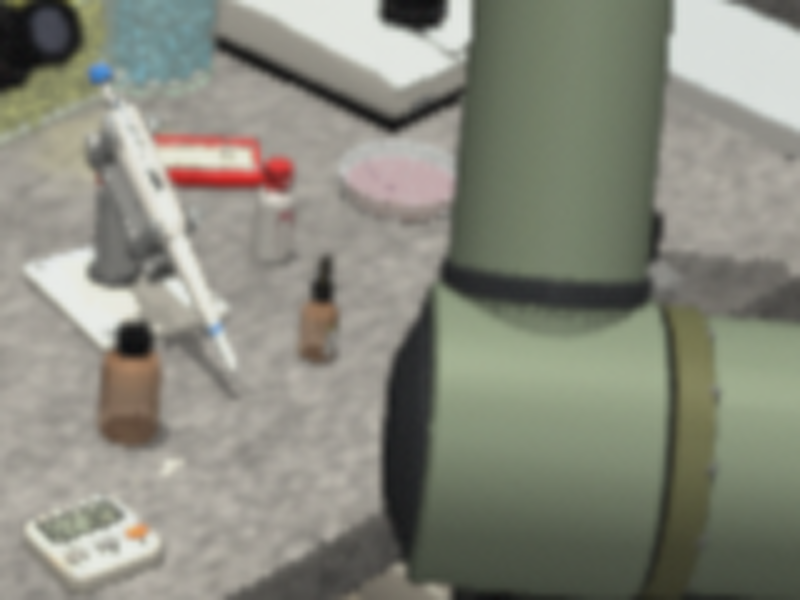

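View pics/c22.png

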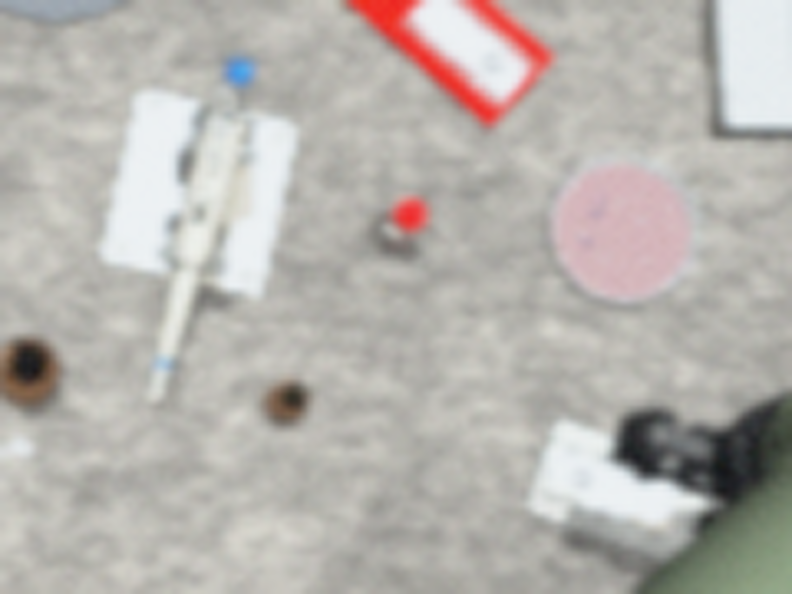

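```bash
python3 - <<'E'
from h import *
a=np.load("pics/side13.npz")["p"][208:232,322:350,::-1]; b=np.load("pics/top13.npz")["p"][217:241,312:340,::-1]
cv2.imwrite("pics/c23.png",cv2.resize(np.hstack([a,b]),None,fx=14,fy=14,interpolation=cv2.INTER_NEAREST))
E
```

```text
(no output)
```

View pics/c23.png

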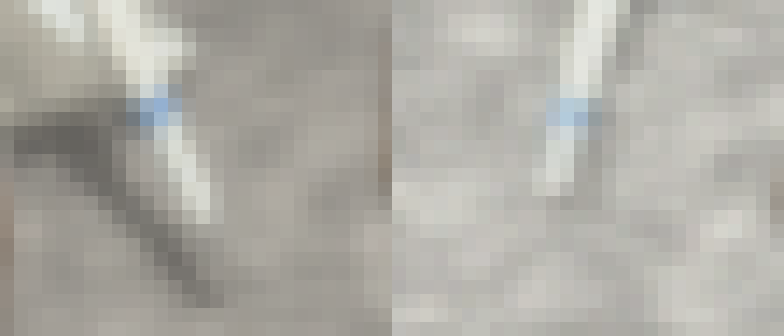

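```bash
python3 - <<'E'
from h import *
ts=(336.1,223.2);tt=(322.6,230.4)
P=tri(tt,ts);print("tri tip",P,"top@.022",plane("top",tt,.022),"side@.022",plane("side",ts,.022))
print("model y=4",bar(ST,YAW,[0,-.139,0]),"y=0",bar(ST,YAW,[0,-.143,0]))
def blue(n):
    p=np.load(f"pics/{n}13.npz")["p"];h=cv2.cvtColor(p,cv2.COLOR_RGB2HSV)
    m=(h[...,1]>120)&(h[...,0]>98)&(h[...,0]<122);x0,y0,x1,y1=(300,155,318,175) if n=="side" else (325,174,345,190)
    q=np.zeros_like(m);q[y0:y1,x0:x1]=1;v,u=np.nonzero(m&q);return u.mean(),v.mean()
bt,bs=blue("top"),blue("side");B=tri(bt,bs);print("blue centre",B,"len",np.linalg.norm(B-P));v=B-P
print("yaw",np.degrees(np.arctan2(v[1],v[0])),"pitch",np.degrees(np.arctan2(v[2],np.hypot(*v[:2]))))
print("mid in bar",inbar(P+v/np.linalg.norm(v)*.143))
# carrier knob
c=(0.481,-.410)
E
```

```text
tri tip [ 0.53618768 -0.1207799   0.02195625] top@.022 [[ 0.53518473 -0.12162886  0.022     ]] side@.022 [[ 0.53717541 -0.11991706  0.022     ]]
model y=4 [[ 0.53420934 -0.12193811  0.02227288]] y=0 [[ 0.53100673 -0.12124568  0.01997857]]
blue centre [ 0.71089897 -0.15971975  0.1477341 ] len 0.21877022364876575
yaw -12.56477699058535 pitch 35.094819137188104
mid in bar [-0.00080522  0.00519973 -0.00099007]
```

```bash
python3 - <<'E'
from h import *
p=np.load("pics/top8.npz")["p"]
m=np.zeros(p.shape[:2],bool);m[235:262,385:420]=1
w=(m&(p.min(2)>195)).astype(np.uint8);w=cv2.morphologyEx(w,cv2.MORPH_CLOSE,np.ones((3,3),np.uint8))
v,u=np.nonzero(w);W=plane("top",np.c_[u,v],.01)[:,:2];print("carrier rect",cv2.minAreaRect((W*1000).astype(np.float32)))
k=m&(p.max(2)<90);v,u=np.nonzero(k);print(len(u),"knob px",u.mean(),v.mean(),"world@.035",plane("top",(u.mean(),v.mean()),.035))
p=np.load("pics/side0.npz")["p"];m=np.zeros(p.shape[:2],bool);m[185:208,405:432]=1
k=m&(p.max(2)<75);v,u=np.nonzero(k);print(len(u),"side knob px",u.mean(),v.mean(),u.min(),u.max(),v.min(),v.max(),plane("side",(u.mean(),v.mean()),.0285),"tri",tri((408.1,248.5),(u.mean(),v.mean())))
crop(np.load("pics/top8.npz")["p"],380,228,420,263,15,'c24')
E
```

```text
carrier rect ((476.39361572265625, -429.54949951171875), (144.64675903320312, 62.3679313659668), 68.82867431640625)
11 knob px 408.0 249.0 world@.035 [[ 0.46612663 -0.4528262   0.035     ]]
40 side knob px 418.85 196.85 417 421 193 201 [[ 0.46738951 -0.45058089  0.0285    ]] tri [ 0.46937545 -0.45519635  0.02573733]
```

View pics/c24.png

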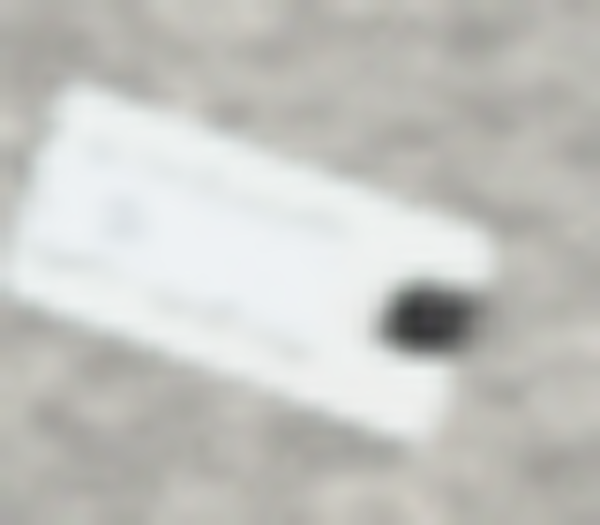

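```bash
python3 -c "
from h import *
o=observe();M=R.from_quat(o['tool_rot']).as_matrix();print(np.degrees(np.arctan2(M[1,0],M[0,0])),o['position']);print(delta((0.4666,-.452,.07)))"
```

```text
71.4146862584598 [ 0.46761263 -0.39827461  0.23552914]
(array([-0.1282,  0.4137, -0.0418]), 0.0)
```

```bash
python3 -m crank '[[[-0.128,0,-0.042],0,0],[[-0.128,0.15,-0.042],0,0],[[-0.128,0.3,-0.042],0,0],[[-0.128,0.4,-0.042],0,0],[[-0.128,0.4,-0.042],0,0]]' 30; python3 -c "
from h import *
p,d=shot('side','side14');crop(p,380,160,450,230,8,'c25')
print(observe()['position'],delta((0.4666,-.452,.018)))"
```

```text
t: 17.18
position: [0.4666, -0.4446, 0.0766]
tool_rot: [-0.57, -0.414, 0.414, 0.576]
ft_force: [0.8, 0.4, 1.4]
width: 0.0855
[ 0.46788317 -0.44619427  0.07945076] (array([-0.015 ,  0.1536, -0.0018]), 0.0)
```

View pics/c25.png

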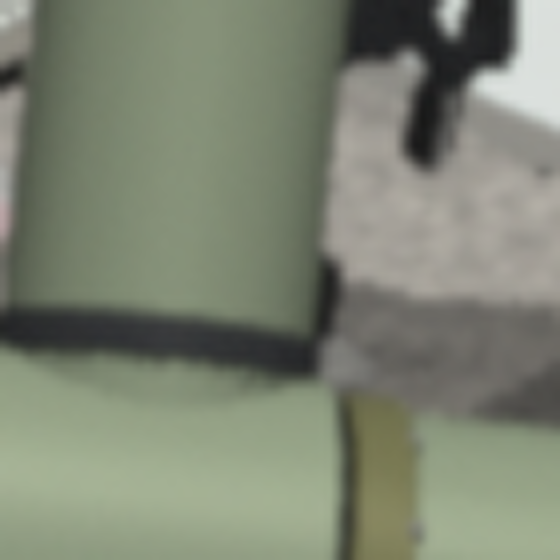

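Side view is blocked by the arm here, so I descend on the measured position, watching the force and opening.

```bash
python3 -m crank '[[[-0.013,0.04,-0.002],0,0],[[-0.013,0.09,-0.002],0,0],[[-0.013,0.13,-0.002],0,0],[[-0.013,0.149,-0.002],0,0],[[-0.013,0.149,-0.002],0,0]]' 25; python3 -c "
from h import *
print(observe()['position'],observe()['ft_force'])"
```

```text
t: 17.85
position: [0.4667, -0.452, 0.0206]
tool_rot: [-0.573, -0.414, 0.414, 0.573]
ft_force: [0.7, -0.3, -0.2]
width: 0.0854
[ 0.46672426 -0.45196551  0.02063997] [ 0.7231676  -0.33170087 -0.15524708]
```

```bash
python3 -m crank '[[[0,0,0],0,0.5],[[0,0,0],0,0.8],[[0,0,0],0,1],[[0,0,0],0,1],[[0,0,0],0,1]]' 25; python3 -m crank '[[[0,0,0],0,1],[[0,0,0],0,1]]' 25;  python3 -c "
from h import *
p,d=shot('top','top15');crop(p,300,170,430,265,6,'c26')
print(observe()['position'],observe()['ft_force'])"
```

```text
t: 18.48
position: [0.467, -0.4523, 0.0212]
tool_rot: [0.573, 0.414, -0.414, -0.573]
ft_force: [0.5, -0.2, 1.4]
width: 0.0152
t: 18.73
position: [0.467, -0.4523, 0.0212]
tool_rot: [0.573, 0.414, -0.414, -0.573]
ft_force: [-0.3, 0.3, 3.3]
width: 0.0157
[ 0.46698545 -0.45230152  0.02121782] [0.1458875  1.10291735 3.05188903]
```

View pics/c26.png

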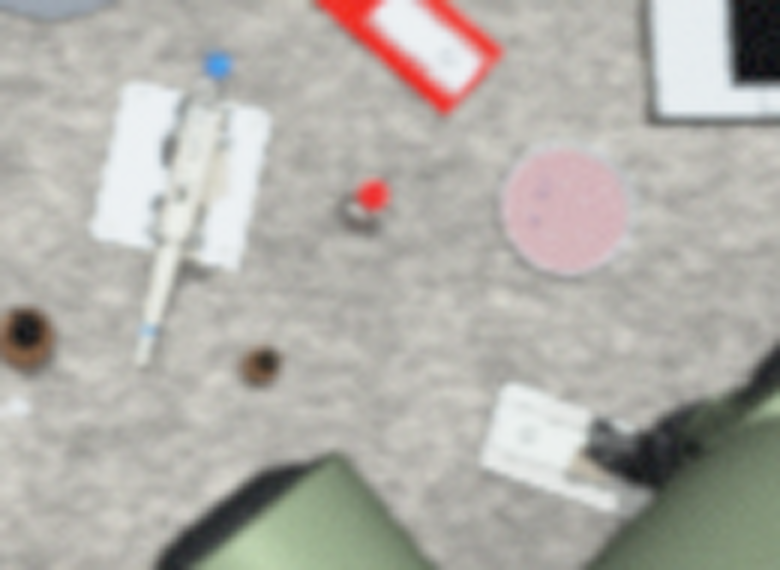

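```bash
python3 -m crank '[[[0.04,0,0.03],0,1],[[0.09,0,0.06],0,1],[[0.14,0,0.09],0,1],[[0.195,0,0.12],0,1],[[0.246,0,0.149],0,1]]' 35;  python3 -c "
from h import *
o=observe();M=R.from_quat(o['tool_rot']).as_matrix();print(np.degrees(np.arctan2(M[1,0],M[0,0])),o['position'],o['ft_force']);print(delta((0.442,-.15,.021)))"
```

```text
t: 19.4
position: [0.4414, -0.3402, 0.0212]
tool_rot: [0.574, 0.414, -0.414, -0.572]
ft_force: [0.7, -3.8, 1.6]
width: 0.0152
71.66795285761215 [ 0.4414372  -0.34024382  0.02118308] [ 0.66040049 -3.81290759  1.56836287]
(array([ 0.4519, -0.0005,  0.1483]), 0.0)
```

```bash
python3 -m crank '[[[0.05,0,0.016],0,1],[[0.1,0,0.033],0,1],[[0.15,0,0.049],0,1],[[0.2,0,0.066],0,1],[[0.25,0,0.082],0,1]]' && python3 -m crank '[[[0.05,0,0.016],0,1],[[0.1,0,0.033],0,1],[[0.15,0,0.049],0,1],[[0.2,0,0.066],0,1],[[0.2,0,0.066],0,1]]';  python3 -c "
from h import *
o=observe();M=R.from_quat(o['tool_rot']).as_matrix();print(np.degrees(np.arctan2(M[1,0],M[0,0])),o['position'],o['ft_force'])
p,d=shot('top','top16');crop(p,270,170,400,265,6,'c27')
p,d=shot('side','side16');crop(p,270,150,400,270,5,'c28')"
```

```text
t: 20.02
position: [0.4417, -0.2339, 0.0212]
tool_rot: [0.574, 0.414, -0.414, -0.573]
ft_force: [-1.2, -4.8, 5.7]
width: 0.0154
t: 20.65
position: [0.4414, -0.1472, 0.0212]
tool_rot: [-0.572, -0.416, 0.414, 0.573]
ft_force: [1.2, 2.3, 9.4]
width: 0.0154
71.85084323838963 [ 0.44135265 -0.14716107  0.02116404] [1.24485754 2.25802413 9.44995007]
```

View pics/c27.png

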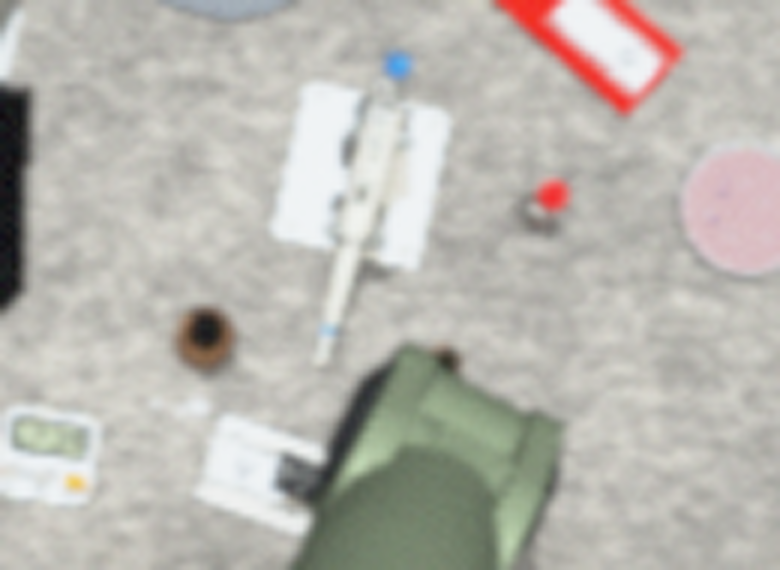

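View pics/c28.png

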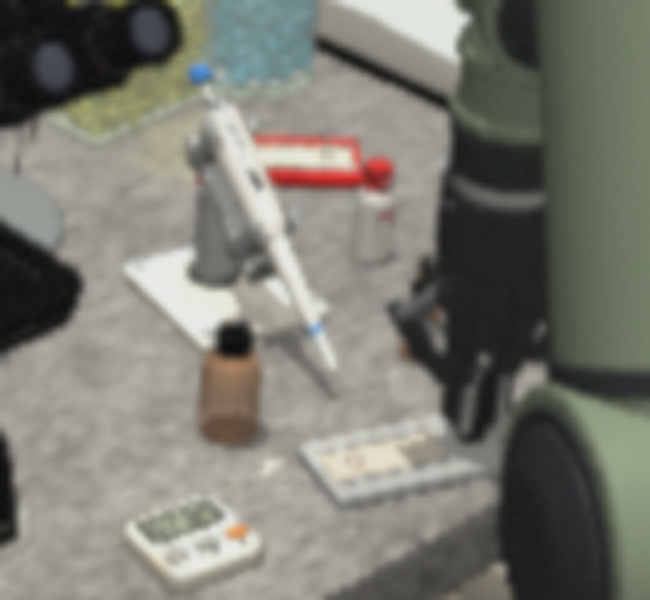

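```bash
python3 -m crank '[[[0,0,0],0.06,1],[[0,0,0],0.115,1],[[0,0,0],0.172,1],[[0,0,0],0.23,1],[[0,0,0],0.288,1]]';python3 -m crank '[[[0,0,0],0,1],[[0,0,0],0,1]]';  python3 -c "
from h import *
o=observe();M=R.from_quat(o['tool_rot']).as_matrix();print(np.degrees(np.arctan2(M[1,0],M[0,0])),o['position'],o['ft_force'])
p,d=shot('top','top17');crop(p,270,170,400,265,6,'c29')
p,d=shot('side','side17');crop(p,270,150,400,270,5,'c30')"
```

```text
t: 21.38
position: [0.4417, -0.1483, 0.0212]
tool_rot: [-0.696, -0.121, 0.12, 0.698]
ft_force: [1.5, 0.5, 7.4]
width: 0.0152
t: 21.62
position: [0.4416, -0.1484, 0.0212]
tool_rot: [-0.696, -0.123, 0.122, 0.697]
ft_force: [0.3, 0.3, 8.8]
width: 0.0152
19.914719413387015 [ 0.44163342 -0.14844888  0.02116156] [0.3079288  0.27584285 8.78412999]
```

View pics/c29.png

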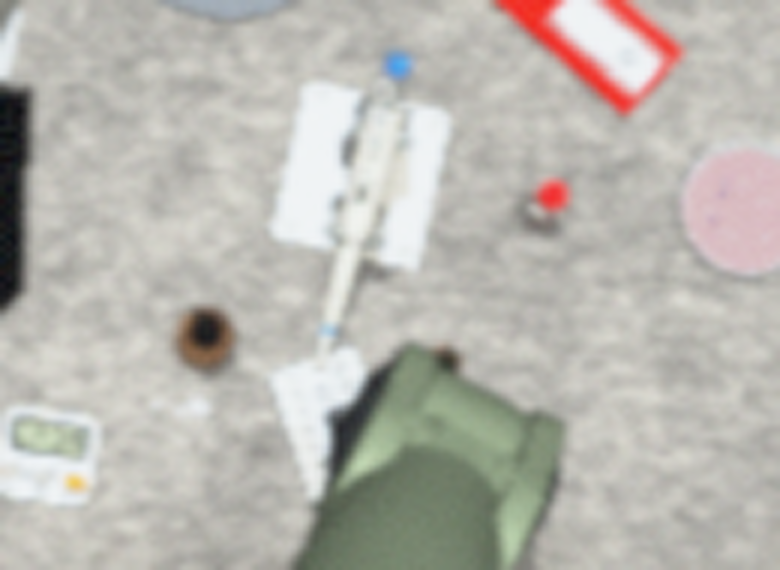

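View pics/c30.png

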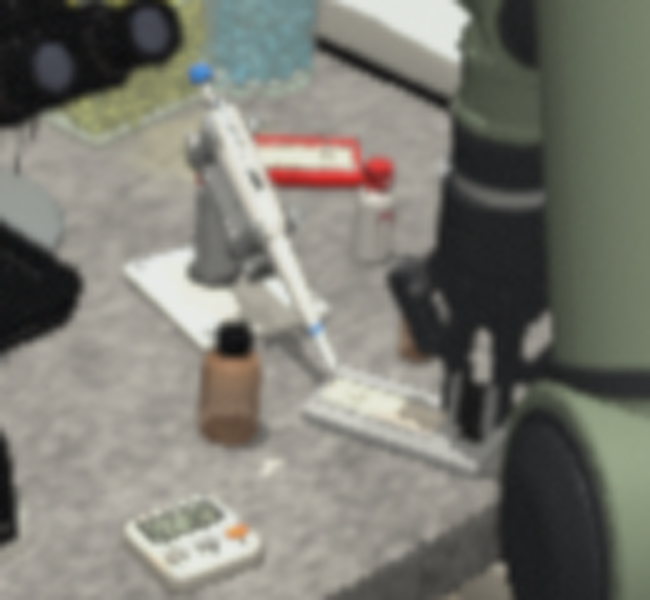

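```bash
cat > zz.py <<'E'
from h import *
import sys
k=sys.argv[1]
a=np.load(f"pics/side{k}.npz")["p"][214:246,326:362,::-1]; b=np.load(f"pics/top{k}.npz")["p"][216:248,306:342,::-1]
im=cv2.resize(np.hstack([a,b]),None,fx=11,fy=11,interpolation=cv2.INTER_CUBIC)
g=cv2.convertScaleAbs(im,alpha=1.6,beta=-120)
cv2.imwrite(f"pics/z{k}.png",g)
E
python3 zz.py 17
```

```text
(no output)
```

View pics/z17.png

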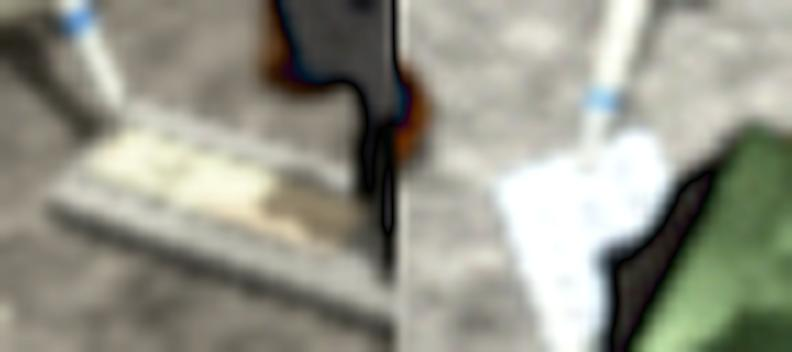

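```bash
sed -i 's/alpha=1.6,beta=-120/alpha=2.4,beta=-350/' zz.py; python3 zz.py 17
```

```text
(no output)
```

View pics/z17.png

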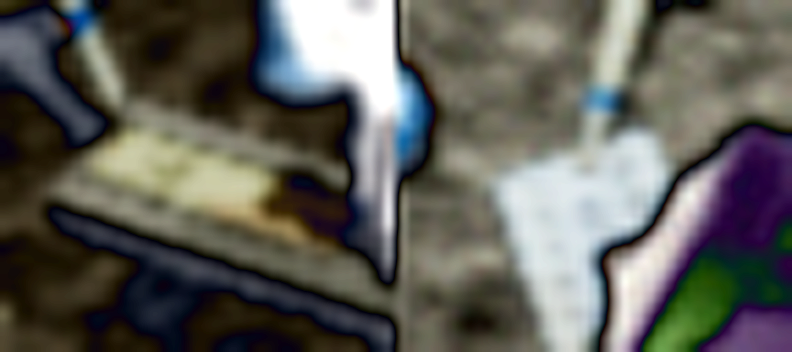

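```bash
python3 - <<'E'
from h import *
a=np.load(f"pics/side16.npz")["p"][228:256,328:364,::-1]; b=np.load(f"pics/top16.npz")["p"][235:263,298:334,::-1]
im=cv2.resize(np.hstack([a,b]),None,fx=11,fy=11,interpolation=cv2.INTER_CUBIC)
cv2.imwrite(f"pics/z16.png",im)
print(proj("side",[.4663,-.0712,.01]),proj("top",[.4663,-.0712,.01]))
E
```

```text
[[341.0441122 242.2420644]] [[309.51325344 247.89994947]]
```

View pics/z16.png

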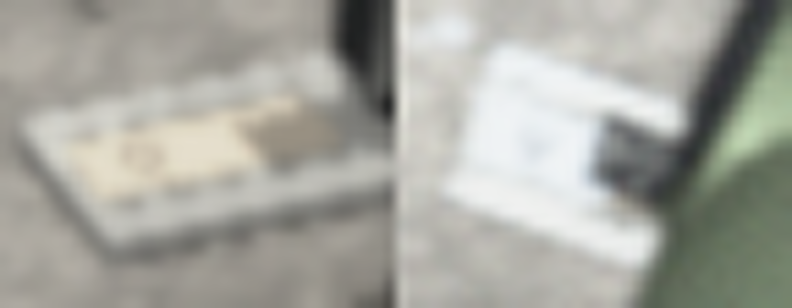

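```bash
python3 - <<'E'
from h import *
s=plane("side",(340.3,241.6),.01);t=plane("top",(310.2,247.5),.01);print(s,t,"pred .4663 -.0712")
E
```

```text
[[ 0.47006368 -0.07180223  0.01      ]] [[ 0.46791876 -0.07389803  0.01      ]] pred .4663 -.0712
```

```bash
python3 -m crank '[[[0.015,0,-0.003],0,1],[[0.03,0,-0.007],0,1],[[0.041,0,-0.009],0,1],[[0.041,0,-0.009],0,1]]';  python3 -c "
from h import *
o=observe();M=R.from_quat(o['tool_rot']).as_matrix();a=np.arctan2(M[1,0],M[0,0]);p=o['position'];print(np.degrees(a),p,o['ft_force'],'spot pred',p[:2]+.08*np.array([np.cos(a),np.sin(a)]))
p,d=shot('top','top18')
p,d=shot('side','side18')"; sed -i 's/alpha=2.4,beta=-350/alpha=1.3,beta=-50/;s/INTER_CUBIC/INTER_LINEAR/' zz.py; python3 zz.py 18
```

```text
t: 22.22
position: [0.4524, -0.1466, 0.021]
tool_rot: [-0.696, -0.118, 0.126, 0.697]
ft_force: [-15.2, -3.4, 24.0]
width: 0.0153
19.859012730400917 [ 0.4524303  -0.14660334  0.02100889] [-15.23951923  -3.3715641   23.97230467] spot pred [ 0.52767281 -0.1194268 ]
```

View pics/z18.png

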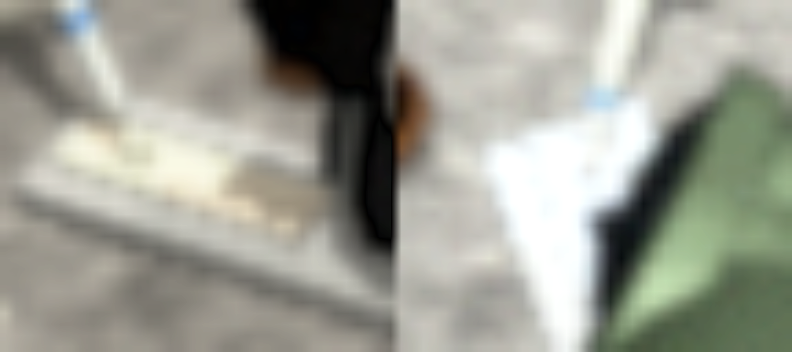

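```bash
python3 -m crank '[[[0,-0.002,0],0,1],[[0,-0.002,0],0,1]]';  python3 -c "
from h import *
o=observe();print(o['position'],o['ft_force'],o['wrist_torque'],R.from_quat(o['tool_rot']).as_matrix().round(4))"
```

```text
t: 22.58
position: [0.4551, -0.1458, 0.0211]
tool_rot: [-0.695, -0.121, 0.124, 0.698]
ft_force: [-5.9, 1.7, 9.6]
width: 0.0155
[ 0.45514177 -0.14584377  0.02108745] [-5.93397628  1.721915    9.55130567] [-0.02681929  1.27248209 -0.11668175] [[ 0.9403 -0.0049 -0.3402]
 [ 0.3403  0.0029  0.9403]
 [-0.0037 -1.      0.0044]]
```

```bash
python3 -m crank '[[[0.005,-0.001,0],0,1],[[0.005,-0.001,0],0,1]]';  python3 -c "
from h import *
o=observe();M=R.from_quat(o['tool_rot']).as_matrix();a=np.arctan2(M[1,0],M[0,0]);p=o['position'];print(p,o['ft_force'],'spot pred',p[:2]+.08*np.array([np.cos(a),np.sin(a)]))
shot('top','top19');shot('side','side19')
print(plane('side',(337.6,227),.01))"; python3 zz.py 19
```

```text
t: 22.82
position: [0.4594, -0.1461, 0.0213]
tool_rot: [-0.696, -0.122, 0.122, 0.697]
ft_force: [0.2, -0.4, -3.6]
width: 0.0157
[ 0.45942888 -0.14606303  0.02129409] [ 0.22968128 -0.40384846 -3.59776082] spot pred [ 0.53464517 -0.118814  ]
[[ 0.53086434 -0.12164016  0.01      ]]
```

View pics/z19.png

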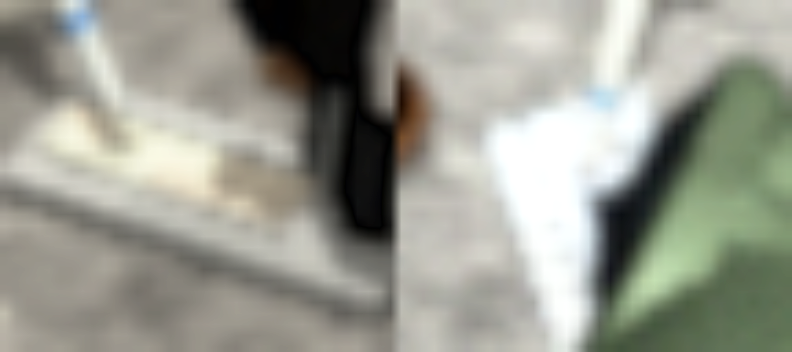

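```bash
python3 -m crank '[[[0,0.001,0],0,1],[[0,0.001,0],0,0.6],[[0,0.001,0],0,0.5],[[0,0.001,0],0,0.5],[[0,0.001,0],0,0.5]]'; python3 -m crank '[[[0,-0.06,0],0,0.5],[[0,-0.15,0],0,0.5],[[0,-0.3,0],0,0.5],[[0,-0.4,0],0,0.5],[[0,-0.4,0],0,0.5]]';python3 -m crank '[[[-0.15,0,-0.15],0,0.5],[[-0.25,0,-0.3],0,0.5],[[-0.3,0,-0.45],0,0.5],[[-0.3,0,-0.6],0,0.5],[[-0.3,0,-0.6],0,0.5]]'; python3 -c "
from h import *
print(observe()['position'])
p,d=shot('top','top20');crop(p,270,170,400,265,6,'c31')
p,d=shot('side','side20');crop(p,270,150,400,270,5,'c32')"; python3 zz.py 20
```

```text
t: 23.55
position: [0.4601, -0.1476, 0.0218]
tool_rot: [0.697, 0.122, -0.122, -0.696]
ft_force: [0.7, -0.1, -0.5]
width: 0.0425
t: 24.18
position: [0.4622, -0.1486, 0.185]
tool_rot: [0.698, 0.124, -0.12, -0.695]
ft_force: [-0.2, 0.6, 0.1]
width: 0.0429
t: 24.8
position: [0.428, -0.417, 0.1799]
tool_rot: [-0.697, -0.121, 0.121, 0.697]
ft_force: [-0.5, 0.7, 0.7]
width: 0.0425
[ 0.4280018  -0.41702554  0.17987551]
```

View pics/z20.png

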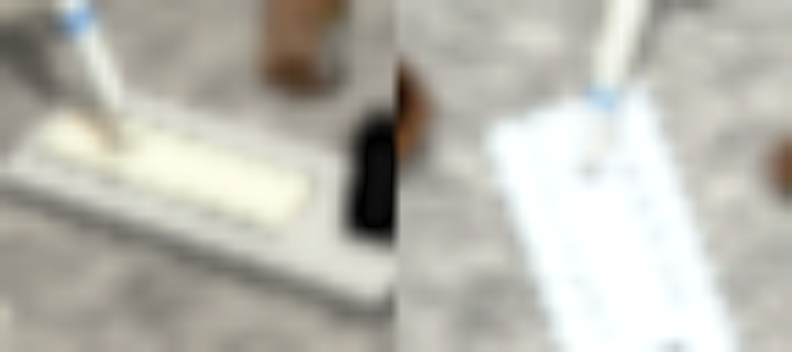

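View pics/c31.png

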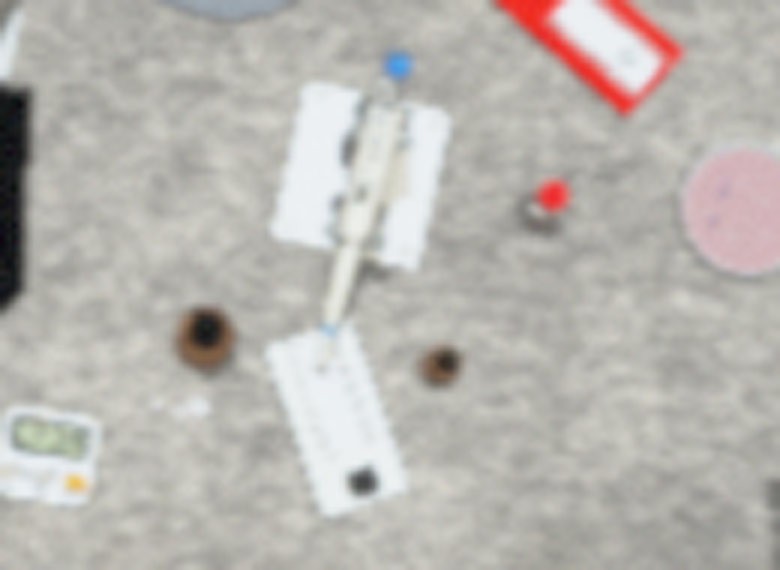

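View pics/c32.png

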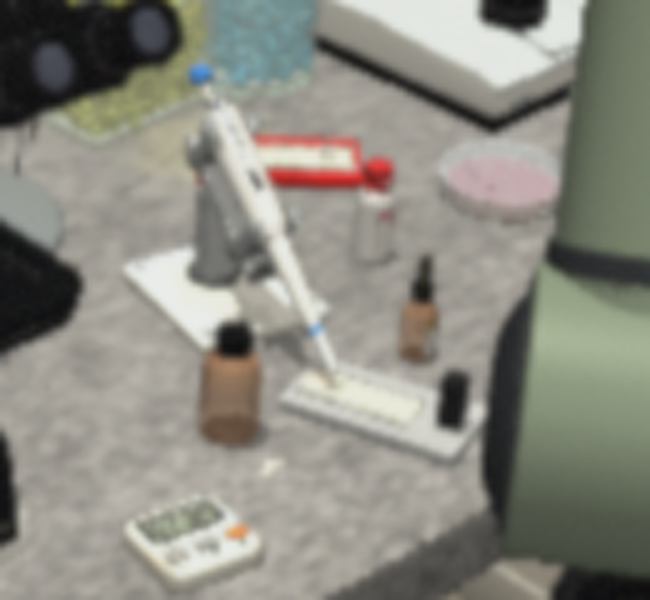

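```bash
python3 - <<'E'
from h import *
a=np.load(f"pics/side20.npz")["p"][208:246,324:368,::-1]; b=np.load(f"pics/top20.npz")["p"][222:260,310:340,::-1]
cv2.imwrite("pics/z21.png",cv2.resize(a,None,fx=16,fy=15,interpolation=2))
b=cv2.convertScaleAbs(b,alpha=2.2,beta=-300)
cv2.imwrite("pics/z22.png",cv2.resize(b,None,fx=15,fy=15,interpolation=2))
E
```

```text
(no output)
```

View pics/z21.png

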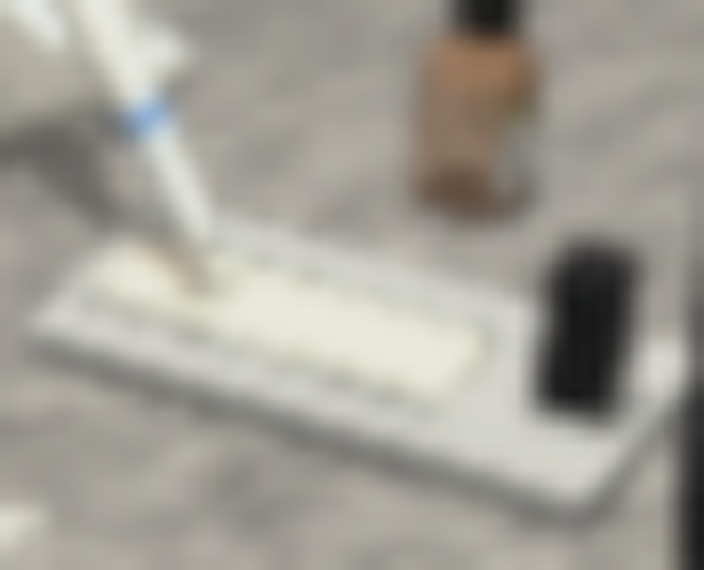

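View pics/z22.png

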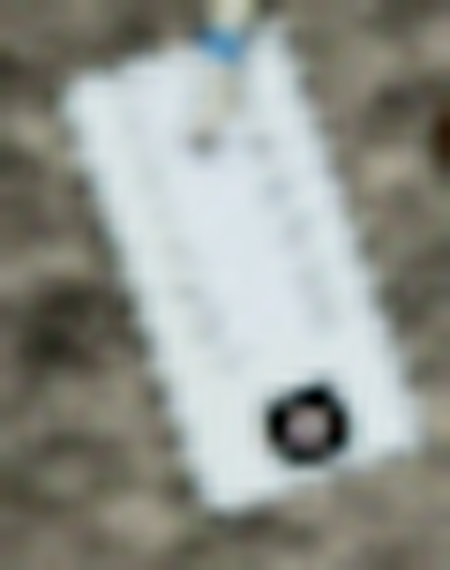

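```bash
python3 - <<'E'
from h import *
T=plane("top",cr(310,222,15,[(68,97),(280,25),(420,450),(210,512)]),.01)[:,:2]
Sc=[((x+.5)/16-.5+324,(y+.5)/15-.5+208) for x,y in [(35,325),(205,215),(690,360),(580,500)]]
S=plane("side",Sc,.01)[:,:2]
for n,C,e,k in (("top",T,(0,1),(2,3)),("side",S,(0,1),(2,3))):
    f=(C[e[0]]+C[e[1]])/2;b=(C[k[0]]+C[k[1]])/2;u=(f-b)/np.linalg.norm(f-b);c=(f+b)/2
    print(n,"len",np.linalg.norm(f-b),"ang",np.degrees(np.arctan2(u[1],u[0])),"c",c,"spot",c+.035*u)
tt=(322.6,230.4);ts=(336.1,223.2)
print("tip top",plane("top",tt,.022),"side",plane("side",ts,.022))
# predicted spot px vs tip
kt=plane("top",cr(310,222,15,[(307,425)]),.042)[0][:2];print("knob top",kt)
print("dot top",plane("top",cr(310,222,15,[(206,140)]),.01))
print("side ring", plane("side",[((195+.5)/16-.5+324,(280+.5)/15-.5+208)],.01))
t=[.5335,-.1191,.022]
E
```

```text
top len 0.11657899536186593 ang 18.714311805105183 c [ 0.50033783 -0.13543526] spot [ 0.53348739 -0.12420553]
side len 0.11075659097078974 ang 19.663732643964014 c [ 0.49771445 -0.12996479] spot [ 0.53067338 -0.11818732]
tip top [[ 0.53518473 -0.12162886  0.022     ]] side [[ 0.53717541 -0.11991706  0.022     ]]
knob top [ 0.45766901 -0.1489216 ]
dot top [[ 0.53464731 -0.12524722  0.01      ]]
side ring [[ 0.5377937 -0.1201359  0.01     ]]
```

```bash
python3 - <<'E'
from h import *
ts=(336.1,223.2);P=plane("side",ts,.022)[0];q=P.copy();q[2]=.01;u=proj("side",q)[0];print("side expected spot z21 px",(u[0]+.5-324)*16,(u[1]+.5-208)*15,u)
for tt in ((322.6,230.4),(322.3,230.4)):
    P=plane("top",tt,.022)[0];q=P.copy();q[2]=.01;u=proj("top",q)[0];print("top expected z22",(u[0]+.5-310)*15,(u[1]+.5-222)*15,P)
print("side ring (175,266)",plane("side",[((175+.5)/16-.5+324,(266+.5)/15-.5+208)],.01))
p=np.load("pics/side20.npz")["p"];np.set_printoptions(linewidth=200)
print("side red-blue / lum rows 222-229 cols 331-341");print(p[221:230,330:343].mean(2).round().astype(int))
p=np.load("pics/top20.npz")["p"];print(p[225:236,316:331].mean(2).round().astype(int))
p=np.load("pics/top13.npz")["p"];print(p[225:236,316:331].mean(2).round().astype(int))
E
```

```text
side expected spot z21 px 196.93009471557252 282.1547544525105 [335.80813092 226.31031696]
top expected z22 192.8165643520279 138.27097792775163 [ 0.53518473 -0.12162886  0.022     ]
top expected z22 188.34491579603878 138.27096801709203 [ 0.53516685 -0.12044697  0.022     ]
side ring (175,266) [[ 0.54402646 -0.1207501   0.01      ]]
side red-blue / lum rows 222-229 cols 331-341
[[113 133 150 155 178 213 212 175 166 166 165 169 170]
 [119 128 139 145 158 195 215 193 186 179 170 174 171]
 [139 149 149 143 145 174 204 198 201 202 196 194 182]
 [173 188 185 166 154 164 181 190 202 204 202 204 202]
 [202 214 214 202 177 167 177 204 210 203 196 203 204]
 [211 221 224 221 207 182 173 196 207 216 218 216 205]
 [197 211 219 221 216 195 183 196 210 223 226 225 221]
 [190 191 195 202 209 209 209 215 222 227 228 228 227]
 [203 196 188 194 192 192 197 212 222 224 226 227 228]]
[[174 175 178 189 199 218 220 214 206 199 214 229 223 200 186]
 [191 192 213 226 231 233 231 227 222 211 221 236 233 218 195]
 [225 224 227 232 236 238 234 228 223 216 225 237 236 221 190]
 [237 235 234 236 238 238 233 227
[... 465 characters left out ...]
 238]]
[[179 174 169 174 180 185 183 192 200 181 156 161 178 185 184]
 [181 177 173 178 179 178 179 202 213 188 162 168 177 185 193]
 [185 182 182 180 181 179 181 208 211 177 158 171 180 191 191]
 [183 185 186 182 186 183 189 211 205 169 159 169 183 187 188]
 [194 194 192 187 186 187 200 213 202 167 163 177 189 190 192]
 [202 199 195 192 184 182 195 200 181 165 167 178 191 188 186]
 [202 197 189 187 179 181 179 170 160 165 165 177 184 186 186]
 [201 198 192 188 184 187 185 175 173 172 173 174 181 176 176]
 [194 191 191 192 191 187 187 179 177 181 182 183 178 174 171]
 [187 191 194 193 187 185 181 179 176 178 178 182 182 183 179]
 [190 195 196 188 180 179 185 188 185 179 172 173 177 180 181]]
```

```bash
python3 - <<'E'
from h import *
p=np.load("pics/top20.npz")["p"];g=cv2.GaussianBlur(p.min(2),(0,0),.1)
F=8;x0,y0=308,220;big=cv2.resize(p[220:262,308:344].min(2),None,fx=F,fy=F,interpolation=cv2.INTER_CUBIC)
for th in (200,207,213):
    m=(big>th).astype(np.uint8);m=cv2.morphologyEx(m,cv2.MORPH_OPEN,np.ones((25,25),np.uint8))
    n,l,s,cc=cv2.connectedComponentsWithStats(m);i=1+s[1:,4].argmax()
    c,_=cv2.findContours((l==i).astype(np.uint8),cv2.RETR_EXTERNAL,cv2.CHAIN_APPROX_NONE);h=cv2.convexHull(max(c,key=cv2.contourArea))[:,0].astype(float)
    W=(plane("top",np.c_[(h[:,0]+.5)/F-.5+x0,(h[:,1]+.5)/F-.5+y0],.01)[:,:2]*1000).astype(np.float32)
    (cx,cy),(w,hh),a=cv2.minAreaRect(W);aa=np.radians(a if w>hh else a+90);u=np.array([np.cos(aa),np.sin(aa)]);u*=np.sign(u[0])
    M=cv2.moments(W);cm=np.array([M['m10'],M['m01']])/M['m00']
    print(th,(cx,cy),(w,hh),np.degrees(np.arctan2(u[1],u[0])),"spot rect",np.array([cx,cy])+35*u,"spot cm",cm+35*u)
v,u=np.nonzero((p[245:258,322:338].max(2)<110));print("knob px",u.mean()+322,v.mean()+245,plane("top",(u.mean()+322,v.mean()+245),.04))
print("tip",plane("top",(322.9,230.4),.022))
E
```

```text
200 (501.5611877441406, -134.9490203857422) (123.0794906616211, 65.99380493164062) 19.97811889648437 spot rect [ 534.45499865 -122.99087655] spot cm [ 532.91395314 -123.37009095]
207 (501.8829345703125, -134.9368896484375) (120.77154541015625, 62.9528694152832) 19.806150436401367 spot rect [ 534.81248863 -123.07752754] spot cm [ 533.02744083 -123.36921022]
213 (502.11456298828125, -134.91046142578125) (119.0396728515625, 61.21063995361328) 19.7879581451416 spot rect [ 535.04788091 -123.06155555] spot cm [ 532.94232358 -123.3292857 ]
knob px 330.0 250.0 [[ 0.45728427 -0.14911501  0.04      ]]
tip [[ 0.53520261 -0.12281075  0.022     ]]
```

```bash
python3 - <<'E'
from h import *
a=np.load("pics/top8.npz")["p"].astype(int);b=np.load("pics/top20.npz")["p"].astype(int)
m=(abs(a-b).max(2)>50).astype(np.uint8);m[265:]=0
n,l,s,c=cv2.connectedComponentsWithStats(m);print([(s[i].tolist()) for i in range(1,n) if s[i,4]>5])
a=np.load("pics/top0.npz")["p"].astype(int);m=(abs(a-b).max(2)>50).astype(np.uint8);m[265:]=0
n,l,s,c=cv2.connectedComponentsWithStats(m);print([(s[i].tolist()) for i in range(1,n) if s[i,4]>5])
o=observe();print(o['t'],o['ft_force'],abs(o['joint_velocities']).max())
E
```

```text
[[334, 179, 4, 5, 15], [331, 187, 6, 6, 27], [326, 203, 7, 15, 50], [315, 225, 21, 28, 254], [381, 226, 76, 39, 1254], [454, 233, 5, 4, 10], [456, 239, 3, 5, 8], [459, 239, 16, 22, 89], [328, 248, 5, 4, 13], [445, 257, 5, 4, 11], [466, 260, 5, 5, 12], [346, 262, 9, 3, 19], [448, 263, 4, 2, 6]]
[[334, 179, 4, 5, 16], [331, 187, 6, 6, 27], [326, 203, 7, 13, 48], [182, 213, 3, 4, 10], [188, 218, 11, 10, 55], [315, 226, 21, 27, 249], [381, 226, 76, 39, 1296], [200, 229, 24, 21, 78], [453, 233, 6, 5, 12], [456, 239, 3, 4, 9], [459, 239, 16, 22, 96], [328, 248, 5, 4, 13], [466, 260, 5, 5, 11], [448, 262, 5, 3, 8], [455, 262, 3, 3, 6]]
24.9 [0.39785931 0.85874424 0.67191162] 0.07021432652157993
```

Between the first and last top pictures, only the pipette, the carrier and the arm have changed. I'm handing in.

```bash
python3 -m crank '[[[0,0,0],0,0.5],[[0,0,0],0,0.5],[[0,0,0],0,0.5]]'; python3 -c "
from workcell import *
print(job_done())"
```

```text
t: 25.28
position: [0.4287, -0.4129, 0.1818]
tool_rot: [-0.696, -0.122, 0.122, 0.696]
ft_force: [0.8, 0.4, -0.9]
width: 0.0425
the job is handed in; nothing more can be done
None
```

The pipette is in both clips and let go, and the carrier's ringed spot is under its tip. I handed the job in at about 25 s, but the system gave no verdict.

**How it was done:** The gripper only moves with its tool pointing straight down. I gripped the pipette and tilted it by pressing its plunger half on the worktop's front edge. The second press overshot to about 44°, so I corrected it by pressing the tip lightly on the worktop. I then pushed it into the clips, released it, and slid the carrier in by its knob, in front of the dropper bottle.

**Last checks:**
- **Pipette:** seen from both cameras, it sits at 35.1° pitch, with pipette_mid about 0.8, 5.2 and -1.0 mm (x, y, z) from the clip bar's origin. This was measured just after release, before the carrier was moved.
- **Spot under tip:** the offset was about 1.3 mm from the carrier's outline in the top view and about 1 mm from the arm's position. The ring in the side view is partly hidden by the tip, so it is less certain. One side reading put it about 0.6 mm off and a cruder one about 7 mm off. An early corner-based top reading gave about 3 mm.
- **Bystanders:** comparing the first and last top pictures, only the pipette, the carrier and the arm had changed.

During the last part of the slide, the carrier was pressed down with about 24 N and stuck briefly. I eased the arm up slightly and it moved freely again. I estimated about 12 mm between the tip and the carrier's top and saw no sign of contact.

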